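# Sort the couplers and seat the red one on the snap tester

### The job

Put the yellow coupler in the yellow tray and the blue coupler in the blue tray and let go of both. Then take the red coupler, push it squarely, mouth first, down over the tilted nipple of the tester and press the brass collar in until the two sprung balls snap in behind its flange, and keep holding the coupler pressed down against the spring: finish like that, without letting go. Keep the gripper itself off the tester, and do not disturb the pen, the roll of tape or the stapler.

Things in the scene. Friction and masses are not known exactly. Their poses are not given: they have to be found in the camera images.
- red_coupler_center (a point): red plastic quick coupler with a thin steel band, round, 24 mm across, 70 mm tall, standing at the start on its open mouth, a flange 30 mm across up to 12 mm and back to 24 mm from 15 mm up; this point is on its axis, half-way up (35 mm above the mouth); z runs from the mouth to the closed top. The mouth opens into a bore 14 mm across and 45 mm deep along the axis. Mass about 60 g.
- yellow_coupler_center (a point): yellow plastic quick coupler with a thin steel band, round, 24 mm across, 70 mm tall, standing at the start on its open mouth, a flange 30 mm across up to 12 mm and back to 24 mm from 15 mm up; the point is on its axis, half-way up (35 mm above the mouth). Otherwise like the red one.
- blue_coupler_center (a point): blue plastic quick coupler with a thin steel band, round, 24 mm across, 70 mm tall, standing at the start on its open mouth, a flange 30 mm across up to 12 mm and back to 24 mm from 15 mm up; the point is on its axis, half-way up (35 mm above the mouth). Otherwise like the red one.
- red_coupler: the red coupler itself; origin at the centre of its mouth, z along its axis towards the closed top.
- yellow_coupler: the yellow coupler itself; origin at the centre of its mouth.
- blue_coupler: the blue coupler itself; origin at the centre of its mouth.
- yellow_tray: yellow open tray, 90 (x) x 110 (y) x 40 mm high, walls and floor 4 mm thick, fixed to the bench; origin at the centre of its underside, axes along its sides.
- blue_tray: blue open tray, 90 (x) x 110 (y) x 40 mm high, walls and floor 4 mm thick, fixed to the bench; origin at the centre of its underside, axes along its sides.
- tester: seating tester, fixed to the bench: black base plate 110 x 90 x 10 mm, on it a green housing whose 74 x 54 mm upper face is tilted 0.5 rad to the tester's own -x side (the robot's right to far right). A brass collar and steel nipple stand out of its middle; at its upper and lower ends (tester x, not y) a sprung steel ball in a bracket 29 mm high faces the nipple, 26 mm between the balls. Origin: centre of the underside, z up.
- nipple_tip (a point): tip of the steel nipple, 42 mm out from the housing's face; z is its axis, pointing outward (up and to the robot's right or far right). 10 mm across, tapering to 5 mm over the last 4.5 mm. The collar round it (32 mm across) stands 14 mm out of the face: its top ring, on which the coupler's mouth sits flat, is 28 mm back from the tip. The balls are centred 21 mm out of the face; entering between them takes about 5 N.
- collar (a joint): travel of the sprung brass collar into the housing along the nipple's axis: 0 at rest (fully out), 0.010 m at its stop; it pushes back with 6 N at rest, 9 N at the stop. The balls ride on the coupler's flange and snap in behind it at 5 mm (the push drops by about 4 N); it counts as snapped and held from 7 mm on. Let go, the collar pushes the coupler out again.
- pen: bystander: black ballpoint pen lying flat, about 138 mm long, 9 mm thick; origin under its middle, x along it.
- tape_roll: bystander: brown roll of tape lying flat, 72 mm across, 24 mm high; origin at the centre of its underside.
- stapler: bystander: red and black stapler, 110 x 34 x 46 mm high; origin at the centre of its underside, x along it.
Mind the look-alikes: they are no part of the job. What is shaped like the red_coupler but white is not meant.

How it is judged (in metres and radians):
On the way, in this order (a step that is already met when the one before it is completed fails the run):
1. the yellow coupler lies or stands in the yellow tray and the blue one in the blue tray, both let go (x of yellow_coupler_center in the frame of yellow_tray between -0.045 and 0.045 m and y of yellow_coupler_center in the frame of yellow_tray between -0.055 and 0.055 m and z of yellow_coupler_center in the frame of yellow_tray between 0 and 0.05 m and contact force between the fingers and yellow_coupler below 0.5 N and linear speed of each of yellow_coupler, blue_coupler below 0.05 m/s and x of blue_coupler_center in the frame of blue_tray between -0.045 and 0.045 m and y of blue_coupler_center in the frame of blue_tray between -0.055 and 0.055 m and z of blue_coupler_center in the frame of blue_tray between 0 and 0.05 m and contact force between the fingers and blue_coupler below 0.5 N), for 0.2 s.
2. the red coupler sits squarely over the nipple and has pushed the collar through its snap (value of joint collar above 0.0065 m and angle between the z axis of red_coupler and the z axis of nipple_tip, either way round below 0.1 rad and distance between red_coupler_center and nipple_tip below 0.007 m and contact force between red_coupler and tester above 1 N and contact force between the fingers and red_coupler above 2 N and contact force between each of the arm, the fingers and tester below 0.5 N), for 0.2 s.
At the end, for the whole second after the job is handed in: Yellow and blue couplers at rest in their trays, let go (centres below 50 mm). Red coupler within 0.1 rad of the nipple's axis, centre within 7 mm of the tip, collar in over 6.5 mm; over 1 N on tester, 2 N at the fingers; gripper and arm not touching the tester (all of step 1 and all of step 2); the arm keeps its last pose, push and grip.
It fails at once if the pen is moved more than 20 mm (distance of pen from where it was at the start of the episode above 0.02 m).
It fails at once if the roll of tape is moved more than 20 mm (distance of tape_roll from where it was at the start of the episode above 0.02 m).
It fails at once if the stapler is moved more than 20 mm (distance of stapler from where it was at the start of the episode above 0.02 m).
It also fails if it takes over 72 s, if anything falls off the work surface, if the arm or the gripper's body presses on something with over 40 N, if the wrist force passes 120 N, or if a joint passes its speed limit or range.

### The arm

A 6-joint arm with a two-finger parallel gripper is mounted at the origin on the work surface. World frame = base frame: x ahead of the robot, y to its left, z up, the work surface at z = 0. Lengths are in mm, angles in rad, forces in N, time in s.
With the tool pointing down it reaches from about 350 to 975 mm from the base axis. Payload 7.1 kg.
Tool frame: the origin (TCP) lies at the very end of the fingers, on their centre line; the grasp point (between the pads) lies 19 mm behind it; z points along the fingers, x is the direction in which the jaws open and shut, and the axes are right-handed (so a half turn about z gives the same grasp; the last joint's range is limited). The gripper opens to 88 mm and grips with 3 to 60 N. Pads are 20 mm wide; open, the fingers measure 115 mm over their backs; the gripper's body (75 mm by 178 mm) begins 61 mm behind the grasp point.
Start: joints at [-1.357, 0.423, 1.63, -0, 1.089, -0.019], TCP at [144.209, -608.119, 222.675] pointing down, gripper open.
Joint ranges: [-3, 3], [-0.9, 2.11], [0.09, 2.58], [-1.31, 4.45], [0.11, 2.69], [-2.54, 2.54]. Speed limits (rad/s): [2.39, 2.39, 3.01, 3.14, 3.14, 3.14].

### API

Orientations are given as a rotation vector (axis times angle).
In Python, from workcell import ctrl gives the robot as it stands. The module is installed in compiled form; this text tells all that it offers.
- The arm moves only by the tool move_arm, never from a script. Its argument "motion" is a list of rows, each a list of 2 entries, a list of its own where there are three numbers: the shift along the tool's x, y, z normalised to -1 to 1, where 1 is 150 mm, then the turn, a rotation vector about the tool's x, y, z normalised to -1 to 1, where 1 is 60 degrees. In form: [[[x, y, z], [rx, ry, rz]], ...]. A call has exactly 5 rows; each row is the pose to reach, as a shift and turn from the pose commanded when the call began, along the tool's axes at that moment; what a row does not reach only later rows make up. A row lasts 1/8 s, in which the tool goes at most 62.5 mm and 10.7 degrees, less where a joint would pass 70% of its speed; a pose out of reach is approached as far as the arm can. A call with a number of a shift or a turn outside -1 to 1 is refused whole. A call with a gripper value outside its range is refused whole. "gripper" is the opening, from 0 (shut) to 1 (fully open), set as the call begins (left out, the last holds). The fingers move at their own pace and stop on an object; the grip force is fixed at half the most. Time passes only in rows, so rows that repeat a pose let the fingers close, or fill a call up. It gives the time, the measured TCP pose, the force and the opening at its end, in the units of the state.
- ctrl.get_obs(): the state, without advancing time (a new reading comes with each control period).
- ctrl.get_image(name): name is "scene" or "top" or "wrist"; returns a dict with "pixels" (400x640x3 uint8, red, green, blue), "camera_matrix" (3x3 intrinsics, pixels), "D" ([k1, k2, p1, p2, k3] as OpenCV has them; the pictures are not rectified), "R" (3x3) and "t" (3): a world point X has camera coordinates R X + t; the wrist camera has in their place "mount" (4x4, takes a point from camera to tool coordinates, whose origin is the TCP and whose axes are the tool frame's). Camera axes: x right, y down, z forward; pixel columns grow to the right and rows downward; lengths in mm; the calibration is good to about 2 mm. A picture is of the moment at which its call begins: read the wrist's pose just before it. There is no depth.
- ctrl.close_job(): hands the job in, once; it reports no verdict.
Trained networks look in the newest picture that a camera, given by its name, has taken for a name from the list of things; names that differ only in an ending like _2 or _b are one class to them, and where a whole thing is asked for, a point or a joint stands for the part that bears it (a point fixed in the world has none). Each returns a list of dicts, best first, with "p" (0 to 1); they miss things now and then, are a little off and sometimes report something else, mostly with a low value. They report only what shows in the picture. A call takes as long as a camera call. They do not tell look-alikes from the thing itself.
- ctrl.boxes_of(camera, name): "location" ([x, y, z] in mm, in world coordinates, good to about 4 mm: the middle of the surface that is visible of it).
- ctrl.regions_of(camera, name): "mask" (400x640 bool, what is visible of it).
- ctrl.pinpoint(camera, name): "location" ([x, y, z] in mm, in world coordinates, good to about 4 mm: a listed point, or the origin of a listed thing).
The state is a dict: "t": time; "qpos": joint angles; "qvel": joint speeds; "joint_torque": joint torques, N m; "ee_pos": TCP position; "orientation": TCP orientation; "ft_force": force on the tool from outside, world axes, zero at the start; "moment": the same for the moment, N m; "width": finger opening in mm.
Only numpy, scipy, OpenCV 4.12 (cv2) and the standard library are available. Lean on these libraries where they do the work, as an engineer would, in place of code of your own. Each camera call takes 0.05 s, during which the arm holds its last target.

## Working session

There is one attempt and no reset: what is moved stays moved. The work goes in short steps, Python scripts to look and compute and a tool call to move; the robot and the scene stay as the last step left them, time stands still between calls to the robot, and variables do not carry over. Pictures are saved under pics/ and viewed, and the job is handed in when it is done.

Besides the shell and the picture viewer there is one more tool, called after "Call:" as a command line: name --argument value ..., lists and objects as JSON in quotes. move_arm: Moves the arm, as the interface text tells. Its arguments: {"type":"object","properties":{"motion":{"type":"array","items":{"type":"array"}},"gripper":{"type":"number"}},"required":["motion"]}

```bash
mkdir -p pics
cat > h.py <<'E'
import numpy as np, cv2
from scipy.spatial.transform import Rotation as Ro
from workcell import ctrl
def save(cam,fn):
    im=ctrl.get_image(cam); cv2.imwrite('pics/'+fn,im['pixels'][:,:,::-1]); return im
def pr(cam,names,f='pinpoint'):
    for n in names:
        for d in getattr(ctrl,f)(cam,n)[:4]: print(cam,n,np.round(d['location'],1),round(d['p'],2))
E
python3 - <<'E'
from h import *
o=ctrl.get_obs();print({k:np.round(v,3) for k,v in o.items()})
for c in ('scene','top'):
    save(c,c+'0.png')
    pr(c,['red_coupler_center','yellow_coupler_center','blue_coupler_center','yellow_tray','blue_tray','tester','nipple_tip','pen','tape_roll','stapler'])
E
```

```text
{'t': np.float64(0.0), 'qpos': array([-1.357,  0.424,  1.631,  0.   ,  1.089, -0.019]), 'qvel': array([ 0.001, -0.001,  0.   , -0.001, -0.   ,  0.001]), 'joint_torque': array([-0.0000e+00, -5.4463e+01, -2.7367e+01,  6.4000e-02,  2.3000e-02,
       -0.0000e+00]), 'ee_pos': array([ 144.1  , -607.594,  221.897]), 'orientation': array([-2.464e+00,  1.948e+00,  2.000e-03]), 'ft_force': array([ 0.199, -0.858,  0.375]), 'moment': array([ 0.008, -0.046, -0.032]), 'width': np.float64(87.695)}
scene red_coupler_center [ 558.1 -246.9   33.9] 0.85
scene red_coupler_center [ 590.8 -315.7   35.6] 0.76
scene red_coupler_center [ 651.  -326.6   35.1] 0.76
scene red_coupler_center [ 630.6 -390.7   37.9] 0.64
scene yellow_coupler_center [ 424.4 -163.7   34.5] 0.66
scene blue_coupler_center [ 461.9 -347.3   33.7] 0.75
scene blue_coupler_center [777.2 184.1   1.6] 0.36
scene yellow_tray [ 4.143e+02  3.236e+02 -3.000e-01] 0.71
scene blue_tray [585.4 297.7  -1. ] 0.68
scene tester [569.2  19.6   2.1] 0.56
scene nipple_tip [588.2  -8.  111.7] 0.93
scene nipple_tip [365.5  44.3  -1.3] 0.44
scene pen [363.7 
[... 280 characters left out ...]
-393.2   41.2] 0.6
top red_coupler_center [ 556.5 -252.3   32.9] 0.5
top red_coupler_center [ 653.5 -328.3   34.1] 0.45
top yellow_coupler_center [7.744e+02 1.819e+02 1.000e-01] 0.72
top yellow_coupler_center [ 424.1 -165.1   33.8] 0.49
top blue_coupler_center [ 418.5 -172.2   -3.4] 0.7
top blue_coupler_center [ 460.6 -351.4   33.6] 0.47
top yellow_tray [413.1 317.7  -1.1] 0.84
top yellow_tray [ 416.9 -169.7   -1.2] 0.3
top blue_tray [584.6 294.4   2.9] 0.91
top tester [569.4  17.7   0.6] 0.9
top nipple_tip [ 758.9 -120.7   -2.9] 0.67
top pen [ 460.3 -349.1   37.6] 0.66
top pen [361.   47.9  -3.9] 0.53
top tape_roll [777.8 184.6  -2.4] 0.82
top stapler [ 7.575e+02 -1.212e+02 -2.000e-01] 0.85
```

View pics/scene0.png

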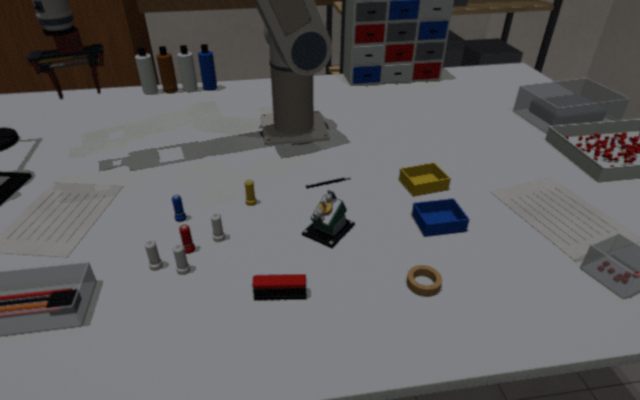

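View pics/top0.png

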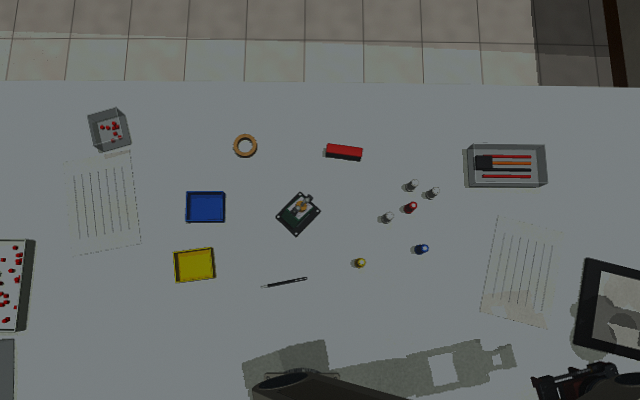

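Top view: red is at pixel (411,208), i.e. world about (588,-315). The three whites are at (388,217), (412,185) and (433,193). Blue is at (421,249) and yellow at (360,262). I'll pick up blue first.

```bash
cat >> h.py <<'E'
def down(a):  # tool pointing down, tool x azimuth a deg
    a=np.radians(a); x=np.array([np.cos(a),np.sin(a),0]); z=np.array([0,0,-1.]); return np.c_[x,np.cross(z,x),z]
def plan(p,R,base=None):
    o=ctrl.get_obs(); p0=o['ee_pos']; R0=Ro.from_rotvec(o['orientation'])
    if base is not None: p0,R0=np.array(base[0]),Ro.from_matrix(base[1])
    s=R0.inv().apply(np.array(p)-p0)/150; r=(R0.inv()*Ro.from_matrix(R)).as_rotvec()/np.radians(60)
    print('t',round(o['t'],2),'q',np.round(o['qpos'],2),'p',np.round(o['ee_pos'],1),'\n shift',np.round(s,3),'turn',np.round(r,3),'F',np.round(o['ft_force'],1),'w',round(o['width'],1))
E
python3 - <<'E'
from h import *
plan([461,-350,190],down(-90))
plan([310,-480,205],down(-90))
E
```

```text
t 1.1 q [-1.36  0.42  1.63  0.    1.09 -0.02] p [ 144.2 -608.1  222.7] 
 shift [-1.187 -2.452  0.218] turn [-0.     0.     0.222] F [0.1 0.7 0.5] w 88.0
t 1.1 q [-1.36  0.42  1.63  0.    1.09 -0.02] p [ 144.2 -608.1  222.7] 
 shift [-0.576 -1.273  0.118] turn [-0.     0.     0.222] F [0.1 0.7 0.5] w 88.0
```

Call:
move_arm --motion '[[[-0.1, -0.25, 0.02], [0, 0, 0.05]], [[-0.2, -0.5, 0.04], [0, 0, 0.1]], [[-0.3, -0.7, 0.05], [0, 0, 0.16]], [[-0.4, -0.95, 0.07], [0, 0, 0.22]], [[-0.5, -0.98, 0.07], [0, 0, 0.22]]]' --gripper 0.7

```text
t: 1.72
ee_pos: [271.4, -500.1, 212.0]
orientation: [-2.227, 2.216, 0.0]
ft_force: [0.3, 0.3, 1.0]
width: 61.5
```

Run:
```python
from h import *
plan([461,-350,170],down(-90))
```

```text
t 1.73 q [-1.09  0.35  1.76  0.    1.02  0.47] p [ 271.4 -500.1  212. ] 
 shift [-0.995 -1.269  0.28 ] turn [-0.     0.     0.005] F [0.3 0.3 1. ] w 61.5
```

Call:
move_arm --motion '[[[-0.2, -0.25, 0.05], [0, 0, 0]], [[-0.4, -0.5, 0.1], [0, 0, 0]], [[-0.6, -0.75, 0.15], [0, 0, 0]], [[-0.8, -1.0, 0.2], [0, 0, 0]], [[-0.97, -1.0, 0.2], [0, 0, 0]]]'

```text
t: 2.35
ee_pos: [420.5, -354.4, 181.8]
orientation: [2.227, -2.216, -0.0]
ft_force: [-0.7, -1.2, -0.1]
width: 61.3
```

```bash
cat >> h.py <<'E'
def wcam(im,o=None):
    o=o or ctrl.get_obs(); T=np.eye(4); T[:3,:3]=Ro.from_rotvec(o['orientation']).as_matrix(); T[:3,3]=o['ee_pos']
    return T@im['mount']
def wproj(X,im,W):
    Wi=np.linalg.inv(W); r,_=cv2.Rodrigues(Wi[:3,:3]); return cv2.projectPoints(np.float64(X).reshape(-1,1,3),r,Wi[:3,3],im['camera_matrix'],np.float64(im['D']))[0].reshape(-1,2)
def ray(px,im,W,z):
    u=cv2.undistortPoints(np.float64(px).reshape(-1,1,2),im['camera_matrix'],np.float64(im['D'])).reshape(-1,2)
    d=np.c_[u,np.ones(len(u))]@W[:3,:3].T; c=W[:3,3]; return c+d*((z-c[2])/d[:,2])[:,None]
E
python3 - <<'E'
from h import *
o=ctrl.get_obs();im=save('wrist','w1.png');print(np.round(im['mount'],3))
W=wcam(im,o); print(wproj([[461,-350,70],[461,-350,0]],im,W))
pr('wrist',['blue_coupler_center','blue_coupler'])
plan([461,-350,31],down(-90))
E
```

```text
[[ 1.0000e+00 -1.0000e-03 -0.0000e+00  5.1000e-02]
 [ 1.0000e-03  9.6900e-01  2.4900e-01 -6.8449e+01]
 [-0.0000e+00 -2.4900e-01  9.6900e-01 -1.6223e+02]
 [ 0.0000e+00  0.0000e+00  0.0000e+00  1.0000e+00]]
[[311.8140118  146.34610107]
 [312.8462218  139.21416415]]
wrist blue_coupler_center [ 462.5 -347.9   34.6] 0.62
wrist blue_coupler [ 465.  -351.7    4.3] 0.79
t 2.5 q [-0.72  0.36  1.83 -0.    0.95  0.84] p [ 418.5 -354.6  182.3] 
 shift [-0.029 -0.285  1.008] turn [0.001 0.    0.004] F [ 0.8 -0.6  0.3] w 61.2
```

View pics/w1.png

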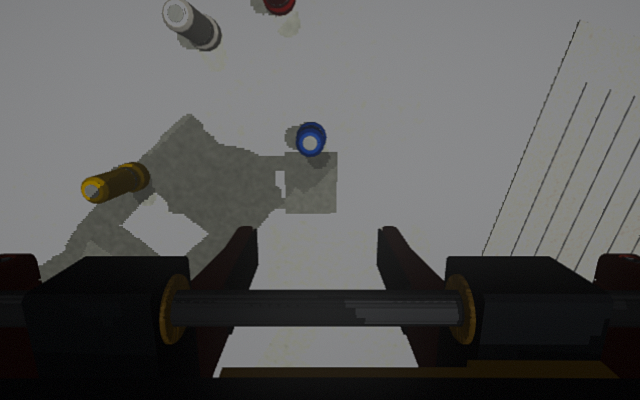

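Blue's top is at (310,143) and yellow's top at (94,189); a white one is at (177,13).

Run:
```python
from h import *
o=ctrl.get_obs();im=ctrl.get_image('wrist');W=wcam(im,o)
P=ray([[310,143],[94,189],[177,13]],im,W,70);print(P.round(1))
plan([P[0,0],P[0,1],33],down(-90))
```

```text
[[ 461.5 -348.8   70. ]
 [ 422.8 -169.    70. ]
 [ 555.7 -251.4   70. ]]
t 2.55 q [-0.73  0.36  1.83 -0.    0.95  0.84] p [ 418.7 -355.6  182.6] 
 shift [-0.045 -0.286  0.997] turn [ 0.    -0.     0.003] F [ 0.1 -0.2  0.7] w 61.3
```

Call:
move_arm --motion '[[[-0.045, -0.286, 0.2], [0, 0, 0]], [[-0.045, -0.286, 0.5], [0, 0, 0]], [[-0.045, -0.286, 0.8], [0, 0, 0]], [[-0.045, -0.286, 0.997], [0, 0, 0]], [[-0.045, -0.286, 0.997], [0, 0, 0]]]'

```text
t: 3.18
ee_pos: [460.3, -348.8, 30.9]
orientation: [2.222, -2.22, -0.006]
ft_force: [-0.5, 0.5, -0.3]
width: 61.4
```

Call:
move_arm --motion '[[[0, 0, 0], [0, 0, 0]], [[0, 0, 0], [0, 0, 0]], [[0, 0, 0], [0, 0, 0]], [[0, 0, -0.05], [0, 0, 0]], [[0, 0, -0.4], [0, 0, 0]]]' --gripper 0

```text
t: 3.8
ee_pos: [460.6, -346.9, 91.0]
orientation: [2.224, -2.218, -0.01]
ft_force: [-0.2, -1.5, -0.9]
width: 23.4
```

Run:
```python
from h import *
save('wrist','w2.png')
plan([585,296,120],down(-90))
```

```text
t 3.85 q [-0.67  0.53  1.81  0.    0.8   0.9 ] p [ 464.6 -350.    99.1] 
 shift [-4.304 -0.815 -0.151] turn [-0.004 -0.003  0.003] F [ 1.5 -1.8  3.5] w 23.7
```

View pics/w2.png

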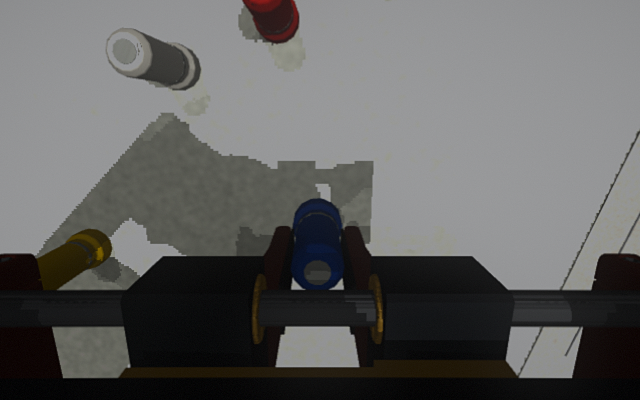

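Blue is gripped (23.7 mm opening, centred at pixel (318,245)). Next I lift it and carry it high to the blue tray.

Call:
move_arm --motion '[[[0, 0, -0.3], [0, 0, 0]], [[-0.15, 0, -0.6], [0, 0, 0]], [[-0.4, -0.1, -0.8], [0, 0, 0]], [[-0.7, -0.15, -0.8], [0, 0, 0]], [[-0.98, -0.2, -0.8], [0, 0, 0]]]'

```text
t: 4.47
ee_pos: [492.5, -200.2, 214.0]
orientation: [-2.223, 2.218, -0.003]
ft_force: [-0.0, -0.3, -1.6]
width: 23.6
```

Call:
move_arm --motion '[[[-0.2, -0.05, 0], [0, 0, 0]], [[-0.4, -0.1, 0], [0, 0, 0]], [[-0.6, -0.1, 0], [0, 0, 0]], [[-0.8, -0.15, 0], [0, 0, 0]], [[-1.0, -0.2, 0], [0, 0, 0]]]'

```text
t: 5.1
ee_pos: [521.9, -50.3, 213.3]
orientation: [-2.224, 2.218, -0.001]
ft_force: [-0.0, -0.3, -0.5]
width: 23.5
```

Call:
move_arm --motion '[[[-0.2, -0.05, 0], [0, 0, 0]], [[-0.4, -0.1, 0], [0, 0, 0]], [[-0.6, -0.1, 0], [0, 0, 0]], [[-0.8, -0.15, 0], [0, 0, 0]], [[-1.0, -0.2, 0], [0, 0, 0]]]'

```text
t: 5.72
ee_pos: [551.5, 99.8, 213.3]
orientation: [-2.224, 2.218, -0.001]
ft_force: [0.9, -0.2, -0.8]
width: 23.7
```

Run:
```python
from h import *
o=ctrl.get_obs();im=save('wrist','w3.png')
plan([585,296,120],down(-90))
```

```text
t 5.78 q [0.16 0.34 1.78 0.   1.02 1.73] p [552.6 102.7 213.5] 
 shift [-1.287 -0.22   0.626] turn [-0.002  0.002  0.004] F [0.  2.3 0.1] w 23.5
```

View pics/w3.png

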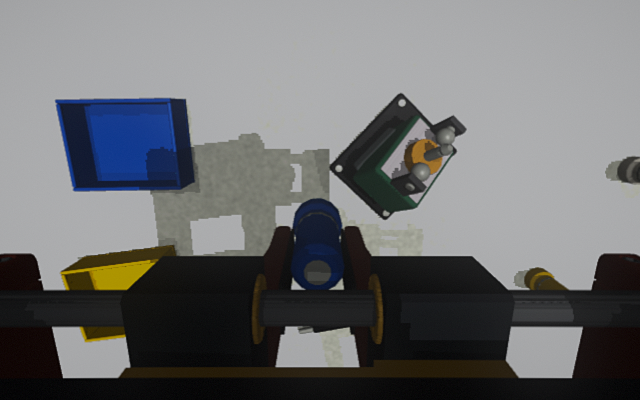

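Blue is held. The blue tray rim spans about (56,100)–(193,188). The tester base plate corners are near (401,95), (332,168), (385,218) and (456,150).

Run:
```python
from h import *
o=ctrl.get_obs();im=ctrl.get_image('wrist');W=wcam(im,o)
print(ray([[401,94],[330,168],[386,219],[456,151]],im,W,10).round(1))
print(ray([[56,100],[184,98],[193,188],[74,190]],im,W,40).round(1))
pr('wrist',['blue_tray','tester','nipple_tip'])
big=cv2.resize(im['pixels'][80:230,310:480,::-1],None,fx=4,fy=4,interpolation=cv2.INTER_CUBIC);cv2.imwrite('pics/z3.png',big)
```

```text
[[638.3  16.3  10. ]
 [560.7  88.9  10. ]
 [502.4  24.5  10. ]
 [579.6 -46.8  10. ]]
[[630.1 352.1  40. ]
 [632.5 230.2  40. ]
 [544.5 229.4  40. ]
 [542.  350.6  40. ]]
wrist blue_tray [584.  294.7   2.3] 0.72
wrist tester [572.2  21.9  -1.2] 0.83
wrist nipple_tip [593.6  -6.  108.8] 0.57
```

View pics/z3.png

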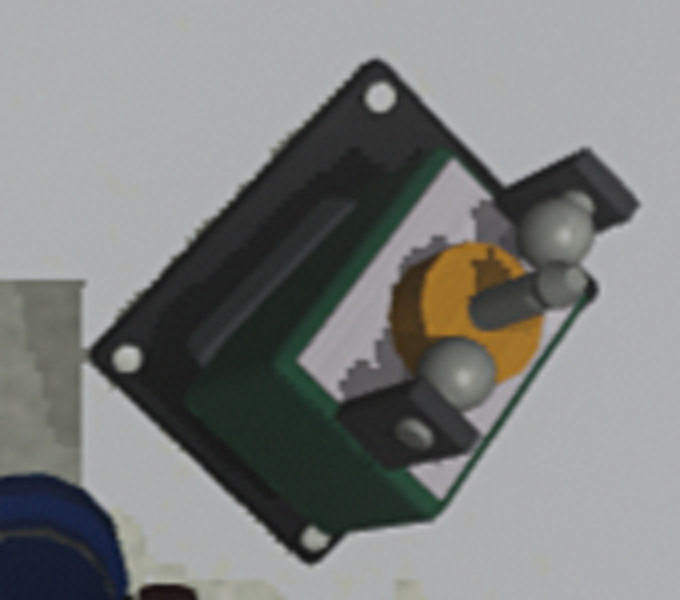

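Run:
```python
from h import *
plan([585.5,296.5,130],down(-90))
```

```text
t 5.97 q [ 0.16  0.34  1.78 -0.    1.02  1.72] p [551.1  98.3 212.8] 
 shift [-1.321 -0.233  0.552] turn [ 0.    -0.     0.003] F [-0.1 -0.6 -1. ] w 23.6
```

Call:
move_arm --motion '[[[-0.25, -0.1, 0], [0, 0, 0]], [[-0.5, -0.2, 0], [0, 0, 0]], [[-0.75, -0.22, 0], [0, 0, 0]], [[-0.98, -0.22, 0.1], [0, 0, 0]], [[-0.98, -0.22, 0.3], [0, 0, 0]]]'

```text
t: 6.6
ee_pos: [585.1, 247.2, 168.6]
orientation: [-2.223, 2.215, -0.002]
ft_force: [0.2, -0.8, -0.3]
width: 23.7
```

Run:
```python
from h import *
o=ctrl.get_obs();im=save('wrist','w4.png')
plan([585.5,296.5,120],down(-90))
pr('wrist',['blue_tray','yellow_tray'])
```

```text
t 6.65 q [ 0.38  0.5   1.65 -0.    0.99  1.95] p [582.1 245.  163.5] 
 shift [-0.344 -0.025  0.289] turn [ 0.004 -0.002  0.003] F [-2.1 -0.3 -2.6] w 23.5
wrist blue_tray [588.3 292.9   1.1] 0.97
```

View pics/w4.png

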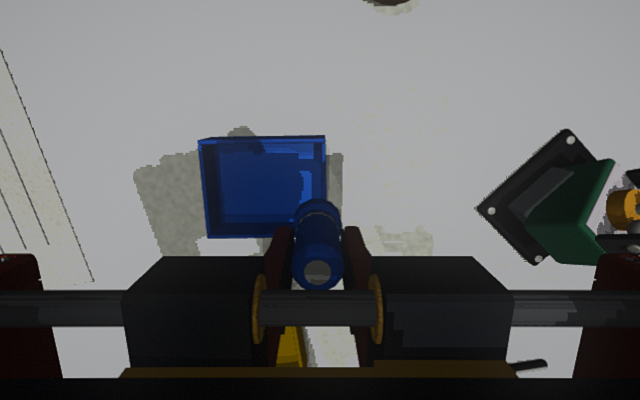

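Call:
move_arm --motion '[[[-0.17, -0.01, 0], [0, 0, 0]], [[-0.33, -0.01, 0.1], [0, 0, 0]], [[-0.33, -0.01, 0.4], [0, 0, 0]], [[-0.33, -0.01, 0.7], [0, 0, 0]], [[-0.33, -0.01, 0.85], [0, 0, 0]]]'

```text
t: 7.38
ee_pos: [584.7, 296.1, 39.1]
orientation: [2.224, -2.216, -0.001]
ft_force: [-7.4, -9.1, 48.1]
width: 23.8
```

Run:
```python
from h import *
o=ctrl.get_obs();im=save('wrist','w5.png')
plan([585.5,296.5,38],down(-90))
```

```text
t 7.42 q [ 0.45  0.7   1.64 -0.    0.8   2.02] p [585.  295.9  38. ] 
 shift [-0.004 -0.004  0.   ] turn [ 0.001 -0.001  0.003] F [-0.1  0.1 -1.2] w 23.5
```

View pics/w5.png

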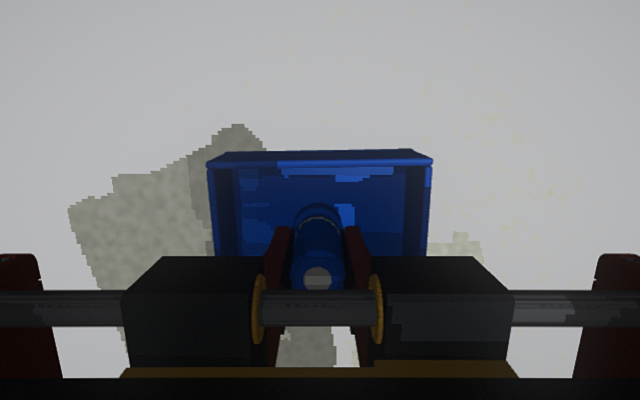

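Call:
move_arm --motion '[[[0, 0, 0], [0, 0, 0]], [[0, 0, 0], [0, 0, 0]], [[0, 0, 0], [0, 0, 0]], [[0, 0, -0.15], [0, 0, 0]], [[0, 0, -0.5], [0, 0, 0]]]' --gripper 0.7

```text
t: 8.05
ee_pos: [584.1, 294.6, 115.1]
orientation: [2.221, -2.216, -0.002]
ft_force: [0.4, 1.1, 0.8]
width: 61.4
```

Call:
move_arm --motion '[[[0, 0, -0.4], [0, 0, 0]], [[0.1, 0.1, -0.6], [0, 0, 0]], [[0.3, 0.2, -0.6], [0, 0, 0]], [[0.6, 0.25, -0.6], [0, 0, 0]], [[0.95, 0.3, -0.6], [0, 0, 0]]]'

```text
t: 8.68
ee_pos: [540.8, 151.9, 207.3]
orientation: [-2.224, 2.216, -0.002]
ft_force: [0.4, -0.3, 0.6]
width: 61.7
```

Run:
```python
from h import *
o=ctrl.get_obs();im=save('wrist','w6.png')
plan([423.5,-167,130],down(-90))
pr('top',['blue_coupler_center'])
pr('wrist',['blue_coupler_center','tester','nipple_tip'])
```

```text
t 8.72 q [ 0.25  0.35  1.79 -0.    1.    1.82] p [539.  146.7 206.7] 
 shift [2.089 0.774 0.516] turn [-0.    -0.002  0.002] F [-0.9 -2.2 -1.3] w 61.5
top blue_coupler_center [ 418.5 -172.2   -3.4] 0.7
top blue_coupler_center [ 460.6 -351.4   33.6] 0.47
wrist blue_coupler_center [585.5 296.7  37.1] 0.63
wrist tester [571.1  23.4  -0.8] 0.72
wrist nipple_tip [592.   -3.1 109.4] 0.85
```

View pics/w6.png

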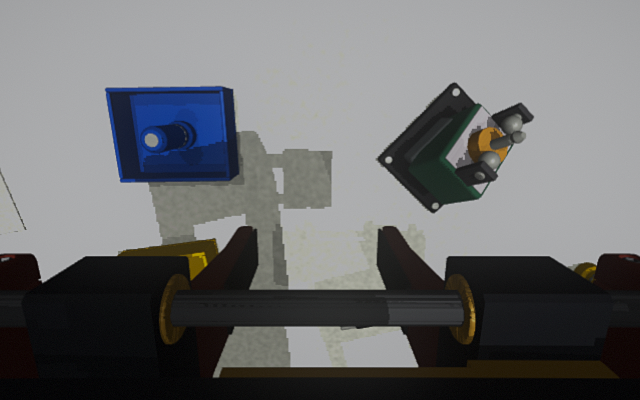

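Blue stands in its tray, top at (152,140). Yellow is next.

Call:
move_arm --motion '[[[0.2, 0.1, 0], [0, 0, 0]], [[0.4, 0.2, 0], [0, 0, 0]], [[0.6, 0.3, 0], [0, 0, 0]], [[0.8, 0.35, 0], [0, 0, 0]], [[1.0, 0.4, 0], [0, 0, 0]]]'

```text
t: 9.55
ee_pos: [481.7, 2.8, 205.8]
orientation: [-2.225, 2.216, -0.001]
ft_force: [0.4, -0.1, 0.1]
width: 61.5
```

Call:
move_arm --motion '[[[0.2, 0.1, 0], [0, 0, 0]], [[0.4, 0.2, 0], [0, 0, 0]], [[0.6, 0.3, 0], [0, 0, 0]], [[0.8, 0.35, 0.05], [0, 0, 0]], [[1.0, 0.37, 0.1], [0, 0, 0]]]'

```text
t: 10.18
ee_pos: [426.8, -147.8, 190.7]
orientation: [-2.225, 2.216, -0.002]
ft_force: [0.4, -0.7, 0.1]
width: 61.5
```

Run:
```python
from h import *
o=ctrl.get_obs();im=save('wrist','w7.png')
pr('wrist',['yellow_coupler_center','yellow_coupler'])
plan([423.5,-167,33],down(-90))
```

```text
wrist yellow_coupler_center [ 418.1 -168.3   31.5] 0.69
wrist yellow_coupler [ 423.3 -167.4    6.1] 0.7
t 10.32 q [-0.36  0.21  2.03  0.    0.9   1.21] p [ 426.7 -147.7  190.3] 
 shift [0.129 0.022 1.049] turn [-0.     0.     0.001] F [0.1 0.7 0.6] w 61.5
```

View pics/w7.png

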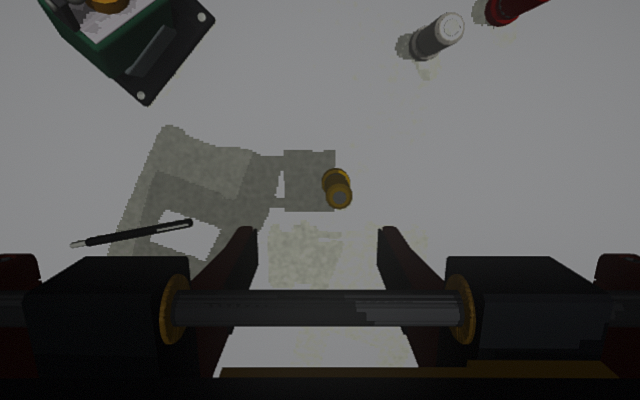

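Run:
```python
from h import *
o=ctrl.get_obs();im=ctrl.get_image('wrist');W=wcam(im,o)
P=ray([[339.5,196]],im,W,70);print(P.round(1))
plan([P[0,0],P[0,1],33],down(-90))
```

```text
[[ 423.7 -167.1   70. ]]
t 10.38 q [-0.36  0.21  2.03  0.    0.9   1.21] p [ 426.7 -147.1  190.4] 
 shift [0.133 0.02  1.05 ] turn [-0.     0.     0.002] F [ 0.2 -0.8 -0.1] w 62.0
```

Call:
move_arm --motion '[[[0.13, 0.02, 0.2], [0, 0, 0]], [[0.13, 0.02, 0.5], [0, 0, 0]], [[0.13, 0.02, 0.8], [0, 0, 0]], [[0.13, 0.02, 1.0], [0, 0, 0]], [[0.13, 0.02, 1.0], [0, 0, 0]]]'

```text
t: 11.0
ee_pos: [422.3, -165.4, 38.8]
orientation: [2.225, -2.216, -0.006]
ft_force: [-0.2, -0.0, -0.2]
width: 61.5
```

Call:
move_arm --motion '[[[0, 0, 0.03], [0, 0, 0]], [[0, 0, 0.03], [0, 0, 0]], [[0, 0, 0.03], [0, 0, 0]], [[0, 0, 0], [0, 0, 0]], [[0, 0, -0.4], [0, 0, 0]]]' --gripper 0

```text
t: 11.62
ee_pos: [420.3, -166.1, 97.9]
orientation: [2.221, -2.217, -0.013]
ft_force: [0.3, 0.1, 0.1]
width: 23.4
```

Run:
```python
from h import *
save('wrist','w8.png')
plan([413.5,319,120],down(-90))
```

```text
t 11.68 q [-0.4   0.37  2.07  0.    0.69  1.17] p [ 425.  -168.   106.1] 
 shift [-3.247  0.069 -0.099] turn [-0.004 -0.002  0.002] F [ 2.  -0.8  4.5] w 23.7
```

View pics/w8.png

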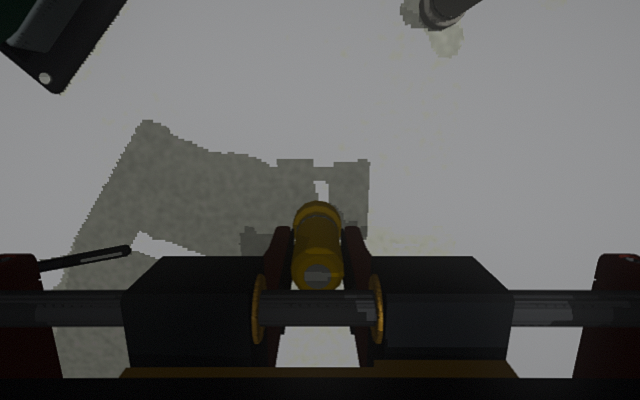

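Yellow is held (23.7 mm opening).

Call:
move_arm --motion '[[[0, 0, -0.3], [0, 0, 0]], [[-0.2, 0, -0.6], [0, 0, 0]], [[-0.4, 0, -0.65], [0, 0, 0]], [[-0.7, 0, -0.65], [0, 0, 0]], [[-1.0, 0.02, -0.65], [0, 0, 0]]]'

```text
t: 12.3
ee_pos: [419.9, -16.1, 198.5]
orientation: [-2.222, 2.219, -0.003]
ft_force: [0.2, 0.1, -0.4]
width: 23.8
```

Call:
move_arm --motion '[[[-0.2, 0, 0], [0, 0, 0]], [[-0.4, 0, 0], [0, 0, 0]], [[-0.6, 0, 0], [0, 0, 0]], [[-0.8, 0, 0], [0, 0, 0]], [[-1.0, 0.02, 0], [0, 0, 0]]]'

```text
t: 12.92
ee_pos: [416.4, 133.8, 198.2]
orientation: [-2.223, 2.218, -0.001]
ft_force: [-0.3, -0.2, -0.7]
width: 23.7
```

Call:
move_arm --motion '[[[-0.2, 0, 0], [0, 0, 0]], [[-0.4, 0, 0], [0, 0, 0]], [[-0.6, 0, 0], [0, 0, 0]], [[-0.8, 0, 0.1], [0, 0, 0]], [[-0.9, 0.02, 0.2], [0, 0, 0]]]'

```text
t: 13.55
ee_pos: [413.1, 269.1, 167.6]
orientation: [-2.224, 2.217, -0.001]
ft_force: [0.0, -0.5, -0.8]
width: 23.9
```

Run:
```python
from h import *
o=ctrl.get_obs();im=save('wrist','w9.png')
plan([413.5,319,120],down(-90))
pr('wrist',['yellow_tray'])
```

```text
t 13.6 q [0.55 0.31 1.96 0.   0.87 2.12] p [411.7 269.1 165.6] 
 shift [-0.333 -0.014  0.304] turn [ 0.002 -0.     0.003] F [-0.4 -0.2 -2.4] w 23.8
wrist yellow_tray [ 4.106e+02  3.203e+02 -4.000e-01] 0.61
```

View pics/w9.png

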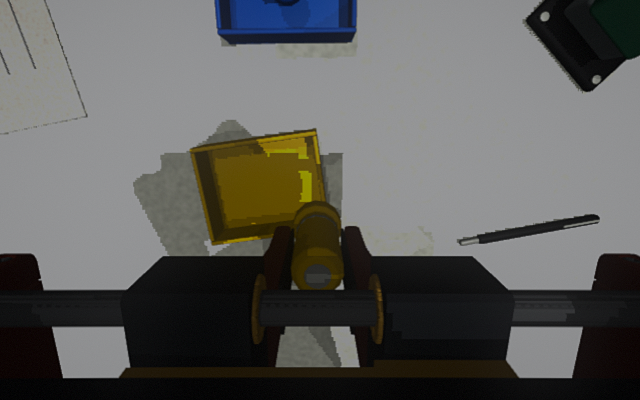

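Call:
move_arm --motion '[[[-0.2, -0.01, 0], [0, 0, 0]], [[-0.33, -0.01, 0.2], [0, 0, 0]], [[-0.33, -0.01, 0.5], [0, 0, 0]], [[-0.33, -0.01, 0.75], [0, 0, 0]], [[-0.33, -0.01, 0.81], [0, 0, 0]]]'

```text
t: 14.28
ee_pos: [413.1, 315.5, 44.5]
orientation: [2.22, -2.216, -0.001]
ft_force: [0.3, -0.2, -0.8]
width: 23.7
```

Run:
```python
from h import *
o=ctrl.get_obs();im=save('wrist','w10.png')
plan([413.5,319,40],down(-90))
```

```text
t 14.32 q [ 0.63  0.55  1.95 -0.    0.64  2.2 ] p [413.8 316.1  44.9] 
 shift [-0.02   0.002  0.033] turn [ 0.002 -0.002  0.002] F [ 0.2  0.3 -0.7] w 23.7
```

View pics/w10.png

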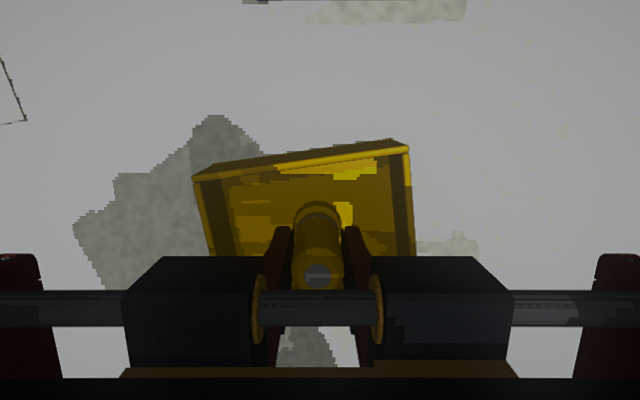

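Call:
move_arm --motion '[[[-0.02, 0, 0.012], [0, 0, 0]], [[-0.02, 0, 0.025], [0, 0, 0]], [[-0.02, 0, 0.025], [0, 0, 0]], [[-0.02, 0, 0.025], [0, 0, 0]], [[-0.02, 0, 0.025], [0, 0, 0]]]'

```text
t: 14.95
ee_pos: [415.8, 321.3, 44.1]
orientation: [-2.222, 2.216, -0.001]
ft_force: [1.2, -0.8, 6.7]
width: 23.9
```

Call:
move_arm --motion '[[[0, 0, 0], [0, 0, 0]], [[0, 0, 0], [0, 0, 0]], [[0, 0, 0], [0, 0, 0]], [[0, 0, -0.15], [0, 0, 0]], [[0, 0, -0.5], [0, 0, 0]]]' --gripper 0.7

```text
t: 15.58
ee_pos: [412.8, 319.2, 116.2]
orientation: [2.22, -2.215, -0.001]
ft_force: [-0.5, 0.7, 0.5]
width: 61.8
```

Call:
move_arm --motion '[[[0, 0, -0.3], [0, 0, 0]], [[0, 0, -0.6], [0, 0, 0]], [[0.3, -0.1, -0.6], [0, 0, 0]], [[0.6, -0.2, -0.6], [0, 0, 0]], [[0.95, -0.4, -0.6], [0, 0, 0]]]'

```text
t: 16.2
ee_pos: [474.4, 177.0, 207.6]
orientation: [-2.226, 2.217, 0.0]
ft_force: [0.7, 0.6, 0.2]
width: 61.5
```

Run:
```python
from h import *
o=ctrl.get_obs();im=save('wrist','w11.png')
print(repr(o['ee_pos']),repr(o['orientation']))
pr('wrist',['yellow_coupler_center','tester','nipple_tip'])
save('top','top1.png');save('scene','scene1.png')
plan([588,-315,180],down(47))
```

```text
array([474.40188025, 177.0434747 , 207.55566656]) array([-2.22611383e+00,  2.21666542e+00,  2.63565029e-04])
wrist yellow_coupler_center [411.3 317.   34.4] 0.71
wrist tester [5.671e+02 2.090e+01 2.000e-01] 0.74
wrist nipple_tip [592.9  -5.3 106.6] 0.57
t 16.5 q [0.34 0.27 1.9  0.   0.97 1.9 ] p [474.1 178.7 207.2] 
 shift [ 3.293 -0.75   0.18 ] turn [ 0.000e+00  1.000e-03 -2.281e+00] F [-0.   0.6 -0.2] w 61.5
```

View pics/w11.png

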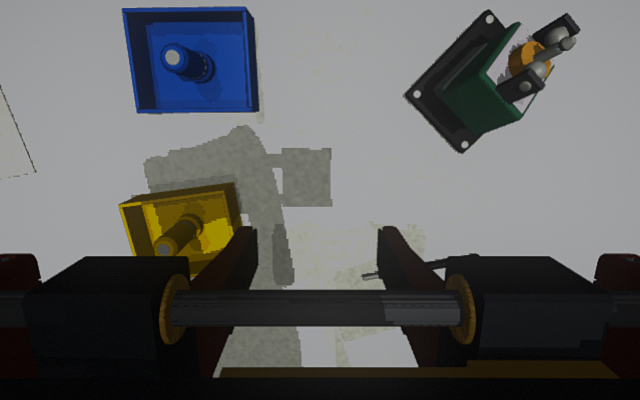

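Yellow stands in its tray (top near (165,250)) and blue in its own (173,58). On to red, turning the jaws to about +47° on the way.

Call:
move_arm --motion '[[[0.2, -0.05, 0], [0, 0, -0.16]], [[0.4, -0.1, 0], [0, 0, -0.32]], [[0.6, -0.15, 0], [0, 0, -0.48]], [[0.8, -0.2, 0], [0, 0, -0.64]], [[1.0, -0.25, 0], [0, 0, -0.8]]]'

```text
t: 17.12
ee_pos: [512.4, 29.0, 207.3]
orientation: [-2.939, 1.11, 0.001]
ft_force: [-1.5, 0.8, 0.8]
width: 61.3
```

Run:
```python
from h import *
plan([540,-80,205],down(47))
```

```text
t 17.12 q [0.03 0.28 1.89 0.   0.97 0.76] p [512.4  29.  207.3] 
 shift [0.618 0.423 0.015] turn [-0.     0.    -1.473] F [-1.5  0.8  0.8] w 61.3
```

Call:
move_arm --motion '[[[0.1, 0.1, 0], [0, 0, -0.16]], [[0.25, 0.2, 0], [0, 0, -0.32]], [[0.4, 0.3, 0], [0, 0, -0.48]], [[0.5, 0.4, 0], [0, 0, -0.64]], [[0.6, 0.42, 0], [0, 0, -0.8]]]'

```text
t: 17.75
ee_pos: [537.3, -77.9, 207.1]
orientation: [-3.136, -0.18, 0.001]
ft_force: [-0.1, 0.1, 0.7]
width: 61.6
```

Run:
```python
from h import *
o=ctrl.get_obs();im=save('wrist','w12.png');W=wcam(im,o)
print(repr(o['ee_pos']),repr(o['orientation']))
plan([588,-315,180],down(47))
```

```text
array([537.31293291, -77.90068153, 207.14806044]) array([-3.13614101e+00, -1.79628665e-01,  1.31359891e-03])
t 17.8 q [-0.17  0.32  1.82 -0.    0.99 -0.29] p [538.8 -78.9 207.4] 
 shift [0.135 1.602 0.184] turn [ 0.001 -0.001 -0.668] F [ 0.8 -0.9  0.2] w 61.4
```

View pics/w12.png

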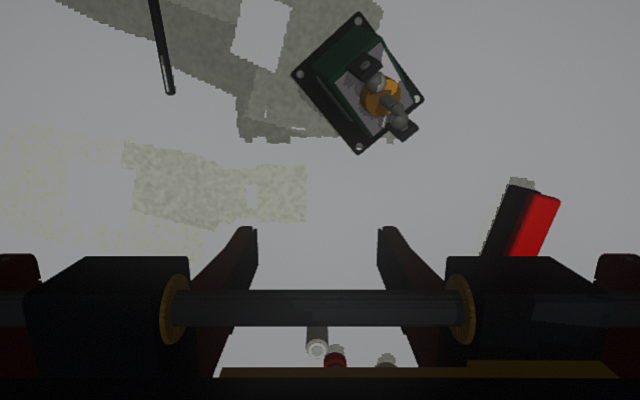

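Run:
```python
from h import *
a=cv2.imread('pics/w12.png')[0:165,280:435];cv2.imwrite('pics/z12.png',cv2.resize(a,None,fx=4,fy=4,interpolation=cv2.INTER_CUBIC)[:600])
a=cv2.imread('pics/w11.png')[0:160,395:590];cv2.imwrite('pics/z11.png',cv2.resize(a,None,fx=4,fy=4,interpolation=cv2.INTER_CUBIC)[:600,:800])
```

```text
(no output)
```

View pics/z12.png

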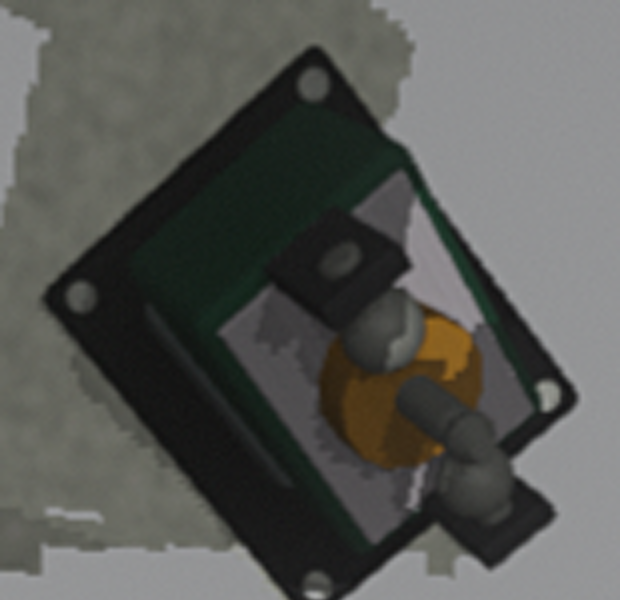

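View pics/z11.png

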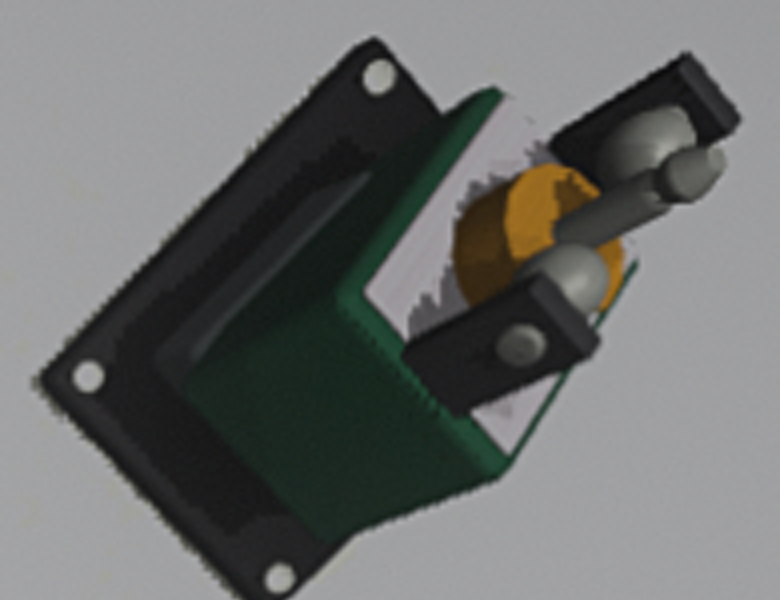

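```bash
cat > fit.py <<'E'
from h import *
from scipy.optimize import least_squares
im=ctrl.get_image('wrist')
ims=[ # pose, origin, {feature:(px)}
 ((551.5,99.3,213.0),(-2.2235,2.218,-.001),(310,80),{'s0':(380,97),'s1':(127,358),'s2':(316,538),'bl':(555,230),'bu':(457,372),'tip':(567,282)}),
 ((474.4,177.0,207.6),(-2.226,2.2167,0),(395,0),{'s0':(379,77),'s1':(88,376),'s2':(280,577),'bl':(650,143),'bu':(570,282),'tip':(710,162)}),
 ((537.6,-78.2,207.2),(-3.136,-.1796,.001),(280,0),{'s1':(314,85),'s2':(80,297),'s3':(317,583),'s0':(547,394),'bl':(478,490),'bu':(383,328),'tip':(490,455)}),
]
# s0 far corner(+x world,638,16), s1 left (561,89), s2 near (502,24), s3 right (580,-47)
def model(p):
    x,y,yaw,inset,cx,h,rb=p[:7]
    Rz=Ro.from_euler('z',yaw).as_matrix(); ax=np.array([-np.sin(.5),0,np.cos(.5)]); fx=np.array([np.cos(.5),0,np.sin(.5)]); f=np.array([cx,0,h])
    a,b=55-inset,45-inset
    L={'s0':(-a,b,10),'s1':(a,b,10),'s2':(a,-b,10),'s3':(-a,-b,10),'tip':f+42*ax,'bl':f+21*ax-(13+rb)*fx,'bu':f+21*ax+(13+rb)*fx}
    return {k:Rz@np.array(v)+[x,y,0] for k,v in L.items()},Rz@ax
def proj(X,pose,off):
    T=np.eye(4);T[:3,:3]=Ro.from_rotvec(pose[1]).as_matrix();T[:3,3]=np.array(pose[0])+off
    return wproj([X],im,T@im['mount'])[0]
def res(p):
    M,_=model(p); r=[]
    for i,I in enumerate(ims):
        off=p[7+3*i:10+3*i]
        for k,(u,v) in I[3].items():
            px=np.array([(u+.5)/4-.5+I[2][0],(v+.5)/4-.5+I[2][1]])
            r+=list((proj(M[k],I,off)-px)/(2. if (k=='tip' and i==2) else 1.))
        r+=list(off/1.5)
    r+=[(p[6]-6)/5]
    return np.array(r)
best=None
for yaw0 in (137,):
    s=least_squares(res,np.r_[570,20,np.radians(yaw0),6,0,72,6,np.zeros(9)],loss='soft_l1')
M,ax=model(s.x);print(s.cost,np.round(s.x,3),'yaw',np.degrees(s.x[2]))
print('tip',M['tip'].round(1),'axis',ax.round(3));print(res(s.x).round(1))
J=s.jac;C=np.linalg.inv(J.T@J);print('sd',np.sqrt(np.diag(C))[:7].round(3))
E
python3 fit.py
```

```text
540.4031028008337 [ 5.6867e+02  1.6051e+01  2.3740e+00  4.3006e+01 -1.2369e+01  7.1828e+01
  8.7990e+00  1.5310e+00  1.7060e+00 -2.0200e-01 -2.7400e-01 -4.0800e-01
  3.4700e-01 -9.4800e-01 -8.4000e-01 -6.8600e-01] yaw 136.04383351403268
tip [592.1  -6.5 108.7] axis [ 0.345 -0.333  0.878]
[ -0.5  49.7  46.4   0.2  -3.3 -47.3  -0.2   0.   -1.7   0.3   1.9  -1.8
   1.    1.1  -0.1  -3.5  56.9  50.7   0.1   0.2 -53.   -0.    1.   -3.2
   0.4   2.5  -2.5  -0.2  -0.3   0.2  -8.5  57.6  53.1   1.9   8.4 -50.4
 -52.2  -0.5  -0.2  -0.7   0.1   0.5  -0.6  -0.2  -0.6  -0.6  -0.5   0.6]
sd [1.289 1.287 0.021 0.433 0.966 2.412 0.635]
```

```bash
sed -i "s/'s0':(-a,b,10),'s1':(a,b,10),'s2':(a,-b,10),'s3':(-a,-b,10)/'s0':(-a,-b,10),'s1':(a,-b,10),'s2':(a,b,10),'s3':(-a,b,10)/" fit.py; python3 fit.py
```

```text
13.44278929694757 [ 5.68054e+02  1.52640e+01  2.39000e+00  7.75900e+00 -1.30840e+01
  6.94220e+01  8.79900e+00  2.02800e+00  2.24500e+00  1.25000e-01
 -1.92000e-01 -2.60000e-02  7.60000e-02 -1.37900e+00 -2.10200e+00
 -5.38000e-01] yaw 136.95907339906447
tip [592.3  -7.4 106.3] axis [ 0.35  -0.327  0.878]
[-0.6  0.1 -0.5  0.3 -0.5 -0.2  0.2 -0.  -0.6  0.4  2.3 -1.8  1.4  1.5
  0.1  0.  -0.2  0.3 -0.2  0.1 -0.  -0.3  1.2 -2.9  0.9  2.1 -2.1 -0.1
 -0.   0.1 -0.2 -0.1  0.3  0.  -0.1  0.7 -0.5  0.3  0.1 -1.3  0.1  0.8
 -0.5 -0.4 -0.9 -1.4 -0.4  0.6]
sd [1.244 1.422 0.005 0.271 0.686 1.649 0.583]
```

```bash
cat > fit2.py <<'E'
exec(open('fit.py').read().split("best=None")[0])
# free tip, free ball points
def res2(p):
    M,_=model(p[:16]); M=dict(M); M['tip']=p[16:19]; M['bl']=p[19:22]; M['bu']=p[22:25]; r=[]
    for i,I in enumerate(ims):
        off=p[7+3*i:10+3*i]
        for k,(u,v) in I[3].items():
            px=np.array([(u+.5)/4-.5+I[2][0],(v+.5)/4-.5+I[2][1]])
            r+=list((proj(M[k],I,off)-px))
        r+=list(off/1.5)
    return np.r_[r,(p[4:7]-[0,70,8])/5]
s=least_squares(res2,np.r_[570,20,2.39,8,0,72,8,np.zeros(9),592,-7,108,600,-20,80,570,10,100])
print(s.cost,s.x[:4].round(3),np.degrees(s.x[2]));print('offs',s.x[7:16].round(1));print('tip',s.x[16:19].round(1),'bl',s.x[19:22].round(1),'bu',s.x[22:25].round(1))
bl,bu,t=s.x[19:22],s.x[22:25],s.x[16:19];m=(bl+bu)/2;print('mid',m.round(1),'d',np.linalg.norm(bu-bl),'az',np.degrees(np.arctan2(*(bl-bu)[1::-1])),'tilt',np.arcsin((bu-bl)[2]/np.linalg.norm(bu-bl)));d=t-m;print('axis',d/np.linalg.norm(d),np.linalg.norm(d))
print(res2(s.x).round(1))
E
python3 fit2.py
```

```text
10.947947593819443 [567.89   15.294   2.39    7.811] 136.96429471032886
offs [ 1.9  2.   0.1 -0.3 -0.1 -0.1 -1.6 -1.8 -1. ]
tip [591.5  -6.9 105.3] bl [599.2 -14.1  76.9] bu [571.   12.7 101.5]
mid [585.1  -0.7  89.2] d 46.02140288893677 az -43.591352806340026 tilt 0.5632664933188898
axis [ 0.3497752  -0.33461062  0.87503888] 18.409464207396333
[-0.9  0.2 -0.7  0.3 -0.8 -0.3  0.3 -0.5  0.   0.9  0.7 -1.2  1.2  1.3
  0.1 -0.  -0.1  0.3 -0.2  0.1 -0.   0.   0.8 -0.4  0.3  0.2 -0.8 -0.2
 -0.1 -0.1 -0.1  0.1  0.3  0.3 -0.   0.9 -0.4  0.5  0.5 -0.2  1.1  0.5
 -2.  -1.2 -1.1 -1.2 -0.7 -0.   0.   0. ]
```

Call:
move_arm --motion '[[[0.03, 0.2, 0], [0, 0, -0.16]], [[0.05, 0.4, 0], [0, 0, -0.32]], [[0.1, 0.6, 0], [0, 0, -0.48]], [[0.12, 0.8, 0], [0, 0, -0.64]], [[0.13, 1.0, 0.05], [0, 0, -0.67]]]'

```text
t: 18.58
ee_pos: [573.6, -225.4, 200.2]
orientation: [2.887, 1.237, 0.001]
ft_force: [-0.5, -0.3, 0.1]
width: 61.5
```

Run:
```python
from h import *
plan([588,-315,180],down(47))
```

```text
t 18.57 q [-0.39  0.44  1.67  0.    1.04 -1.2 ] p [ 573.6 -225.4  200.2] 
 shift [-0.367  0.482  0.135] turn [ 0.001 -0.    -0.01 ] F [-0.5 -0.3  0.1] w 61.5
```

Call:
move_arm --motion '[[[-0.1, 0.2, 0.03], [0, 0, -0.01]], [[-0.2, 0.4, 0.06], [0, 0, -0.01]], [[-0.3, 0.6, 0.1], [0, 0, -0.01]], [[-0.37, 0.75, 0.13], [0, 0, -0.01]], [[-0.37, 0.76, 0.13], [0, 0, -0.01]]]'

```text
t: 19.2
ee_pos: [617.4, -344.4, 179.5]
orientation: [-2.882, -1.247, 0.001]
ft_force: [1.2, -0.6, -0.2]
width: 61.3
```

Run:
```python
from h import *
im=save('wrist','w13.png')
plan([588,-315,33],down(47))
pr('wrist',['red_coupler_center'])
```

```text
t 19.25 q [-0.53  0.59  1.46  0.    1.09 -1.34] p [ 617.2 -343.7  179.8] 
 shift [ 0.006 -0.272  0.979] turn [-0.001  0.    -0.003] F [0.2 0.2 0.3] w 61.2
wrist red_coupler_center [ 552.6 -249.3   38. ] 0.86
wrist red_coupler_center [ 635.8 -385.    32.2] 0.85
wrist red_coupler_center [ 590.5 -318.2   35.4] 0.83
wrist red_coupler_center [ 657.  -329.8   36.7] 0.74
```

View pics/w13.png

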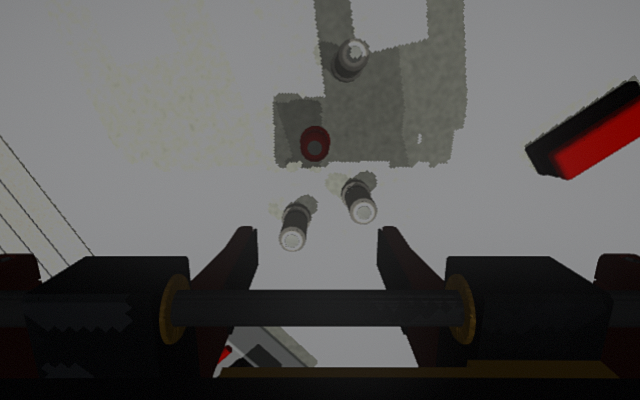

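Run:
```python
from h import *
o=ctrl.get_obs();im=ctrl.get_image('wrist');W=wcam(im,o)
P=ray([[314.5,145.5],[292,238],[362,210],[354,48]],im,W,70);print(P.round(1))
plan([P[0,0],P[0,1],34],down(47))
```

```text
[[ 586.8 -317.    70. ]
 [ 631.1 -385.2   70. ]
 [ 653.3 -324.8   70. ]
 [ 554.3 -245.9   70. ]]
t 19.35 q [-0.52  0.59  1.46  0.    1.09 -1.34] p [ 617.  -343.1  180.3] 
 shift [-0.011 -0.265  0.976] turn [-0.001 -0.    -0.001] F [-1.3  0.5  0.1] w 61.6
```

Call:
move_arm --motion '[[[-0.01, -0.265, 0.1], [0, 0, 0]], [[-0.01, -0.265, 0.4], [0, 0, 0]], [[-0.01, -0.265, 0.7], [0, 0, 0]], [[-0.01, -0.265, 0.9], [0, 0, 0]], [[-0.01, -0.265, 0.96], [0, 0, 0]]]'

```text
t: 19.98
ee_pos: [585.9, -316.9, 34.9]
orientation: [-2.879, -1.251, 0.003]
ft_force: [-0.2, -0.1, -0.8]
width: 61.6
```

Call:
move_arm --motion '[[[0, 0, 0], [0, 0, 0]], [[0, 0, 0], [0, 0, 0]], [[0, 0, 0], [0, 0, 0]], [[0, 0, 0], [0, 0, 0]], [[0, 0, 0], [0, 0, 0]]]' --gripper 0

```text
t: 20.6
ee_pos: [587.5, -319.0, 37.2]
orientation: [2.881, 1.251, 0.001]
ft_force: [-0.2, 1.1, 5.2]
width: 23.5
```

Run:
```python
from h import *
plan([586.8,-317,34],down(47))
plan([586.8,-317,34],down(47))
```

```text
t 20.6 q [-0.52  0.72  1.61  0.    0.81 -1.33] p [ 587.5 -319.    37.2] 
 shift [ 0.007 -0.012  0.021] turn [ 0.001 -0.    -0.001] F [-0.2  1.1  5.2] w 23.5
t 20.6 q [-0.52  0.72  1.61  0.    0.81 -1.33] p [ 587.5 -319.    37.2] 
 shift [ 0.007 -0.012  0.021] turn [ 0.001 -0.    -0.001] F [-0.2  1.1  5.2] w 23.5
```

Call:
move_arm --motion '[[[0, 0, -0.1], [0, 0, 0]], [[0, 0, -0.3], [0, 0, 0]], [[0, 0, -0.6], [0, 0, 0]], [[0, 0, -0.8], [0, 0, 0]], [[0, 0, -1.0], [0, 0, 0]]]'

```text
t: 21.22
ee_pos: [587.0, -318.7, 188.4]
orientation: [2.881, 1.251, 0.001]
ft_force: [0.1, -0.3, -1.0]
width: 24.0
```

```bash
cat >> h.py <<'E'
AZ,TILT=np.radians(-43),.5
AX=np.array([np.sin(TILT)*np.cos(AZ),np.sin(TILT)*np.sin(AZ),np.cos(TILT)])
XT=np.array([np.cos(AZ+np.pi/2),np.sin(AZ+np.pi/2),0])
RT=np.c_[XT,np.cross(-AX,XT),-AX]
TIP=np.array([591.8,-7,106.3])
E
python3 - <<'E'
from h import *
save('wrist','w14.png')
plan(TIP+110*AX,RT)
E
```

```text
t 21.27 q [-0.52  0.52  1.55  0.    1.07 -1.33] p [ 589.  -319.9  192.8] 
 shift [ 1.537 -1.058 -0.071] turn [ 0.484 -0.002 -0.001] F [ 1.2 -0.5  1.4] w 23.7
```

View pics/w14.png

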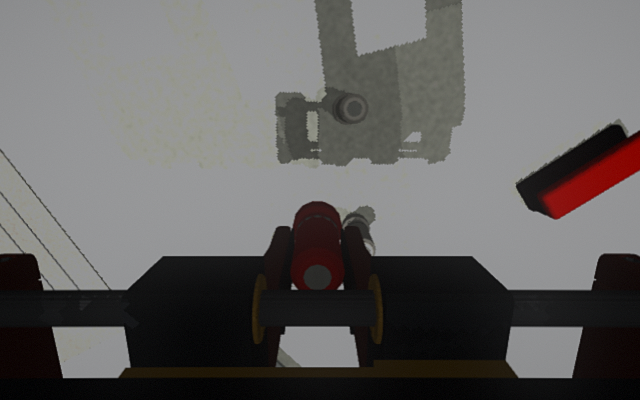

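Red is held centred at (318,245) and the whites are undisturbed.

Call:
move_arm --motion '[[[0.15, -0.1, -0.05], [0, 0, 0]], [[0.3, -0.2, -0.1], [0, 0, 0]], [[0.5, -0.35, -0.15], [0, 0, 0]], [[0.7, -0.5, -0.2], [0, 0, 0]], [[0.9, -0.6, -0.2], [0, 0, 0]]]'

```text
t: 21.9
ee_pos: [613.5, -157.4, 217.2]
orientation: [2.881, 1.251, 0.001]
ft_force: [0.8, -0.1, -1.4]
width: 23.5
```

Run:
```python
from h import *
plan(TIP+110*AX,RT)
```

```text
t 21.9 q [-0.27  0.44  1.62  0.    1.08 -1.09] p [ 613.5 -157.4  217.2] 
 shift [ 0.634 -0.439  0.095] turn [ 0.478 -0.001 -0.001] F [ 0.8 -0.1 -1.4] w 23.5
```

Call:
move_arm --motion '[[[0.15, -0.1, 0], [0.1, 0, 0]], [[0.3, -0.2, 0], [0.2, 0, 0]], [[0.45, -0.3, 0.03], [0.32, 0, 0]], [[0.6, -0.41, 0.06], [0.44, 0, 0]], [[0.635, -0.44, 0.09], [0.478, 0, 0]]]'

```text
t: 22.52
ee_pos: [630.5, -43.4, 201.6]
orientation: [-2.447, -1.063, 0.274]
ft_force: [0.7, 0.2, -0.5]
width: 23.4
```

Call:
move_arm --motion '[[[0, 0, 0], [0, 0, 0]], [[0, 0, 0], [0, 0, 0]], [[0, 0, 0], [0, 0, 0]], [[0, 0, 0], [0, 0, 0]], [[0, 0, 0], [0, 0, 0]]]'

```text
t: 23.15
ee_pos: [630.3, -44.1, 203.3]
orientation: [-2.449, -1.063, 0.271]
ft_force: [0.1, 1.0, -1.2]
width: 23.6
```

Run:
```python
from h import *
o=ctrl.get_obs();print(repr(o['ee_pos']),repr(o['orientation']))
im=save('wrist','w15.png');W=wcam(im,o);print(wproj([TIP,TIP-28*AX,TIP-42*AX],im,W).round(1))
pr('wrist',['nipple_tip'])
save('scene','s15.png');pr('scene',['nipple_tip']);save('top','t15.png')
plan(TIP+56*AX,RT)
```

```text
array([630.31972466, -44.13467584, 203.2816828 ]) array([-2.44914247, -1.06330225,  0.27102408])
[[317.3 193.3]
 [317.3 186. ]
 [317.2 182.8]]
wrist nipple_tip [590.6  -5.7 110. ] 0.58
scene nipple_tip [590.1  -4.8 111.2] 0.97
t 23.4 q [-0.21  0.67  1.35  0.25  1.56 -1.09] p [630.3 -44.  202.9] 
 shift [ 0.005 -0.004  0.362] turn [-0.    -0.    -0.001] F [-0.7  1.3 -1.2] w 23.8
```

View pics/w15.png

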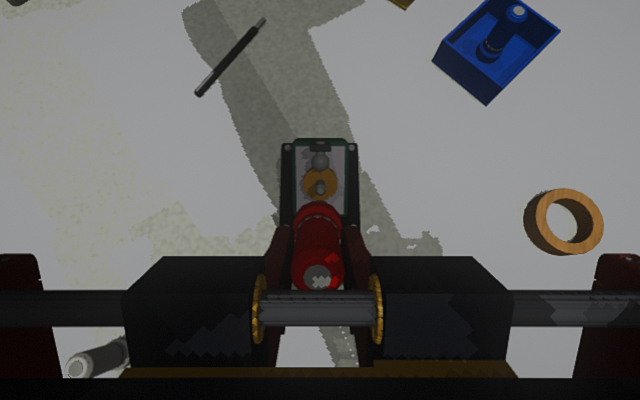

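Run:
```python
from h import *
a=cv2.imread('pics/w15.png')[130:300,260:380];a=np.clip(a*1.6,0,255).astype(np.uint8);cv2.imwrite('pics/z15.png',cv2.resize(a,None,fx=3.5,fy=3.5,interpolation=cv2.INTER_CUBIC))
im=ctrl.get_image('wrist');print(im['camera_matrix'],im['D'])
o=ctrl.get_obs();W=wcam(im,o);p=o['ee_pos'];R=Ro.from_rotvec(o['orientation']).as_matrix()
# coupler mouth centre and top projected
print(wproj([p+R@[0,0,36],p+R@[0,0,24],p+R@[0,0,-34]],im,W).round(1))
```

```text
[[337.49747394   0.         317.03134282]
 [  0.         337.49747394 197.327908  ]
 [  0.           0.           1.        ]] [0.00732102 0.         0.         0.         0.        ]
[[316.2 222.8]
 [316.2 229.4]
 [315.9 276.7]]
```

View pics/z15.png

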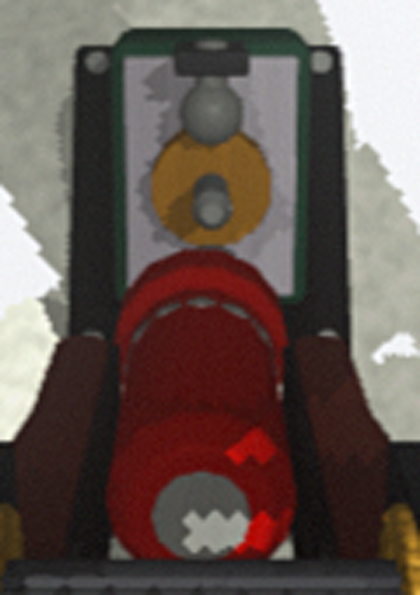

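View pics/s15.png

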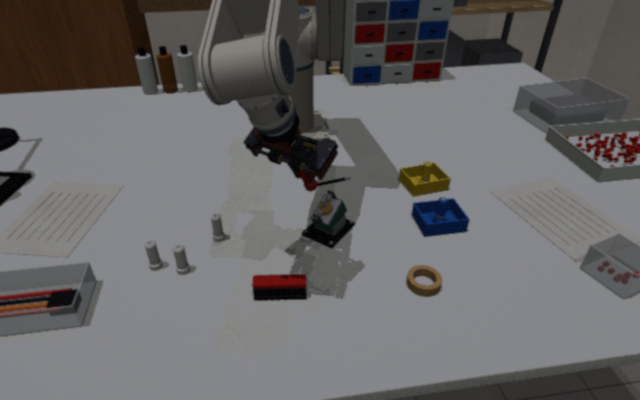

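Run:
```python
from h import *
im=ctrl.get_image('wrist')
o=ctrl.get_obs();W=wcam(im,o);p=o['ee_pos'];R=Ro.from_rotvec(o['orientation']).as_matrix()
a=np.linspace(0,2*np.pi,73)
def circ(r,z): return wproj([p+R@[r*np.cos(t),r*np.sin(t),z] for t in a],im,W)
for r,z in ((15,36),(15,24),(12,-34)):
    c=circ(r,z);print(r,z,'x',c[:,0].min().round(1),c[:,0].max().round(1),'y',c[:,1].min().round(1),c[:,1].max().round(1))
q=np.linalg.inv(W)@np.r_[TIP,1];print('tip cam',q)
def tc(r,s): return wproj([TIP-s*AX+r*(np.cos(t)*RT[:,0]+np.sin(t)*RT[:,1]) for t in a],im,W)
for r,s in ((2.5,0),(5,4.5),(16,28)):
    c=tc(r,s);print('tester',r,s,'x',c[:,0].min().round(1),c[:,0].max().round(1),'y',c[:,1].min().round(1),c[:,1].max().round(1))
```

```text
15 36 x 292.0 340.4 y 199.3 245.4
15 24 x 290.5 341.8 y 204.7 253.2
12 -34 x 287.2 344.6 y 250.1 302.3
tip cam [ 2.15359594e-01 -3.27627795e+00  2.80805363e+02  1.00000000e+00]
tester 2.5 0 x 314.3 320.3 y 190.5 196.3
tester 5 4.5 x 311.4 323.2 y 186.3 197.9
tester 16 28 x 299.7 334.8 y 168.7 203.0
```

```bash
cat >> h.py <<'E'
TIP=TIP+2.2*RT[:,0]-3.1*RT[:,1]
E
python3 - <<'E'
from h import *
print(TIP.round(1)); plan(TIP+46*AX,RT)
E
```

```text
[591.3  -3.5 107.8]
t 23.5 q [-0.21  0.67  1.35  0.25  1.56 -1.09] p [630.3 -44.  202.8] 
 shift [ 0.02  -0.024  0.429] turn [-0.001 -0.    -0.001] F [-0.8 -0.3  0.1] w 23.7
```

Call:
move_arm --motion '[[[0.02, -0.024, 0.1], [0, 0, 0]], [[0.02, -0.024, 0.2], [0, 0, 0]], [[0.02, -0.024, 0.3], [0, 0, 0]], [[0.02, -0.024, 0.4], [0, 0, 0]], [[0.02, -0.024, 0.43], [0, 0, 0]]]'

```text
t: 24.12
ee_pos: [606.3, -18.0, 146.7]
orientation: [-2.447, -1.063, 0.274]
ft_force: [0.3, -0.3, -0.2]
width: 23.6
```

Call:
move_arm --motion '[[[0, 0, 0], [0, 0, 0]], [[0, 0, 0], [0, 0, 0]], [[0, 0, 0], [0, 0, 0]], [[0, 0, 0], [0, 0, 0]], [[0, 0, 0], [0, 0, 0]]]'

```text
t: 24.75
ee_pos: [607.5, -18.6, 148.1]
orientation: [-2.449, -1.063, 0.271]
ft_force: [0.5, 0.5, -0.2]
width: 23.9
```

Run:
```python
from h import *
im=save('wrist','w16.png');plan(TIP+8*AX,RT)
a=im['pixels'][130:300,260:380,::-1];a=np.clip(a*1.6,0,255).astype(np.uint8);cv2.imwrite('pics/z16.png',cv2.resize(a,None,fx=3.5,fy=3.5,interpolation=cv2.INTER_CUBIC))
s=save('scene','s16.png')['pixels'][150:260,270:380,::-1];cv2.imwrite('pics/zs16.png',cv2.resize(s,None,fx=5,fy=5,interpolation=cv2.INTER_CUBIC))
```

```text
t 24.8 q [-0.18  0.69  1.45  0.26  1.44 -1.09] p [607.5 -18.6 148.1] 
 shift [-0.001 -0.     0.253] turn [-0.    -0.001 -0.001] F [-0.6  0.5 -0.7] w 23.9
```

View pics/z16.png

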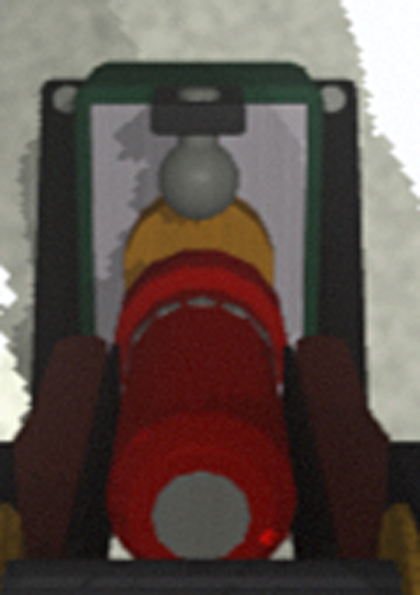

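View pics/zs16.png

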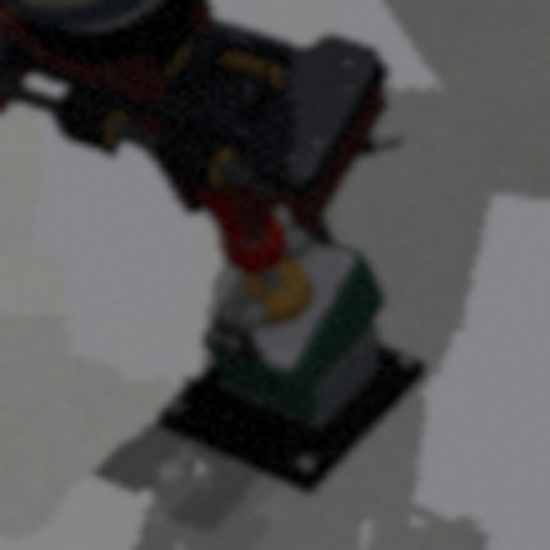

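Run:
```python
from h import *
im=ctrl.get_image('wrist');o=ctrl.get_obs();W=wcam(im,o);a=np.linspace(0,2*np.pi,73)
z=cv2.imread('pics/w16.png');z=np.clip(z*1.6,0,255).astype(np.uint8)
def dr(C,r,col):
    c=wproj([C+r*(np.cos(t)*RT[:,0]+np.sin(t)*RT[:,1]) for t in a],im,W)
    q=np.round(((c-[260,130]+.5)*3.5-.5)).astype(int);cv2.polylines(big,[q.reshape(-1,1,2)],True,col,1)
big=cv2.resize(z[130:300,260:380],None,fx=3.5,fy=3.5,interpolation=cv2.INTER_CUBIC)
dr(TIP-28*AX,16,(255,255,0)); dr(TIP-42*AX,16,(255,0,255)); dr(TIP,2.5,(255,255,255)); dr(TIP-4.5*AX,5,(255,255,255))
R=Ro.from_rotvec(o['orientation']).as_matrix();p=o['ee_pos']
dr(p+R@[0,0,36],15,(0,255,0));dr(p+R@[0,0,36],7,(0,255,0))
# face rectangle
f=TIP-42*AX;c=wproj([f+x*RT[:,1]+y*RT[:,0] for x,y in ((-37,-27),(-37,27),(37,27),(37,-27))],im,W)
cv2.polylines(big,[np.round((c-[260,130]+.5)*3.5-.5).astype(int).reshape(-1,1,2)],True,(0,255,255),1)
cv2.imwrite('pics/z16b.png',big)
```

```text
(no output)
```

View pics/z16b.png

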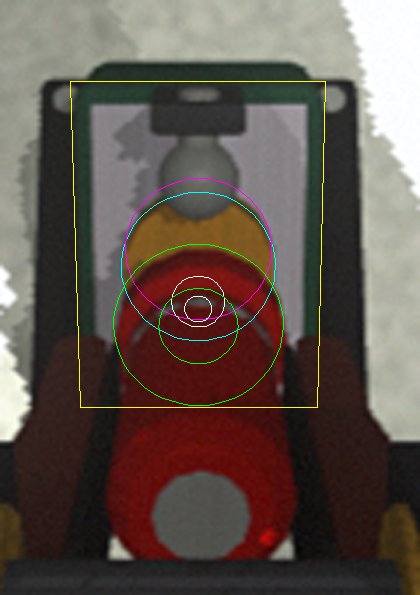

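Overlay on the wrist image: the collar (cyan) lines up with the real one, and the coupler is centred on it within about 1 mm. I'll go in gently.

Call:
move_arm --motion '[[[0, -0.003, 0.03], [0, 0, 0]], [[0, -0.003, 0.06], [0, 0, 0]], [[0, -0.003, 0.09], [0, 0, 0]], [[0, -0.003, 0.12], [0, 0, 0]], [[0, -0.003, 0.13], [0, 0, 0]]]'

```text
t: 25.52
ee_pos: [600.0, -11.7, 130.7]
orientation: [-2.448, -1.063, 0.273]
ft_force: [0.1, -0.0, -0.7]
width: 23.5
```

```bash
cat >> h.py <<'E'
def st():
    o=ctrl.get_obs();R=Ro.from_rotvec(o['orientation']).as_matrix()
    d=RT.T@(o['ee_pos']-TIP)
    print('t',round(o['t'],2),'rel tip tool xyz',d.round(1),'Ftool',(R.T@o['ft_force']).round(1),'M',(R.T@o['moment']).round(2),'w',round(o['width'],1),'ang',np.round((Ro.from_matrix(RT).inv()*Ro.from_matrix(R)).as_rotvec(),3))
E
python3 - <<'E'
from h import *
st();im=save('wrist','w17.png');st()
a=im['pixels'][130:300,260:380,::-1];a=np.clip(a*1.6,0,255).astype(np.uint8);cv2.imwrite('pics/z17.png',cv2.resize(a,None,fx=3.5,fy=3.5,interpolation=cv2.INTER_CUBIC))
E
```

```text
t 25.52 rel tip tool xyz [ -0.   -0.5 -25.8] Ftool [0.  0.4 0.6] M [-0.34  0.06  0.08] w 23.5 ang [0.001 0.    0.001]
t 25.57 rel tip tool xyz [ -0.   -0.5 -25.9] Ftool [0.1 0.5 0.5] M [-0.32  0.08 -0.07] w 23.8 ang [0.001 0.    0.001]
```

View pics/z17.png

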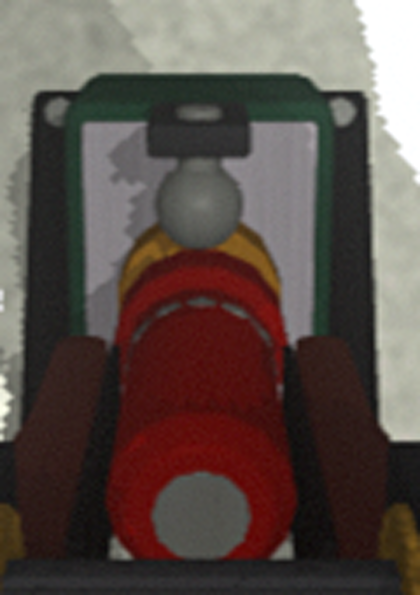

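Call:
move_arm --motion '[[[0, 0, 0.02], [0, 0, 0]], [[0, 0, 0.04], [0, 0, 0]], [[0, 0, 0.06], [0, 0, 0]], [[0, 0, 0.08], [0, 0, 0]], [[0, 0, 0.1], [0, 0, 0]]]'

```text
t: 26.2
ee_pos: [595.4, -7.0, 118.1]
orientation: [-2.449, -1.063, 0.271]
ft_force: [2.1, -1.5, 1.5]
width: 23.8
```

Run:
```python
from h import *
st()
```

```text
t 26.2 rel tip tool xyz [  0.2  -0.2 -11.6] Ftool [ 0.4  1.5 -2.5] M [-0.55  0.13 -0.1 ] w 23.8 ang [-0.     0.001  0.001]
```

Call:
move_arm --motion '[[[0, 0, 0.01], [0, 0, 0]], [[0, 0, 0.02], [0, 0, 0]], [[0, 0, 0.03], [0, 0, 0]], [[0, 0, 0.04], [0, 0, 0]], [[0, 0, 0.04], [0, 0, 0]]]'

```text
t: 26.82
ee_pos: [593.1, -5.1, 112.8]
orientation: [-2.449, -1.063, 0.271]
ft_force: [1.3, -1.2, 2.5]
width: 23.3
```

Run:
```python
from h import *
st()
```

```text
t 26.82 rel tip tool xyz [ 0.1 -0.3 -5.6] Ftool [-0.   0.3 -3.1] M [-0.53  0.13 -0.05] w 23.3 ang [0.    0.001 0.001]
```

Call:
move_arm --motion '[[[0, 0, 0.007], [0, 0, 0]], [[0, 0, 0.014], [0, 0, 0]], [[0, 0, 0.02], [0, 0, 0]], [[0, 0, 0.026], [0, 0, 0]], [[0, 0, 0.026], [0, 0, 0]]]'

```text
t: 27.45
ee_pos: [591.7, -3.7, 109.2]
orientation: [-2.449, -1.063, 0.272]
ft_force: [3.2, -2.0, 2.4]
width: 23.7
```

Run:
```python
from h import *
st()
```

```text
t 27.45 rel tip tool xyz [ 0.1 -0.3 -1.4] Ftool [ 0.8  2.1 -3.9] M [-0.72  0.11 -0.04] w 23.7 ang [0.    0.001 0.001]
```

Run:
```python
from h import *
im=save('wrist','w18.png');st()
a=im['pixels'][130:300,260:380,::-1];a=np.clip(a*1.6,0,255).astype(np.uint8);cv2.imwrite('pics/z18.png',cv2.resize(a,None,fx=3.5,fy=3.5,interpolation=cv2.INTER_CUBIC))
s=save('scene','s18.png')['pixels'][150:260,270:380,::-1];cv2.imwrite('pics/zs18.png',cv2.resize(np.clip(s*1.6,0,255).astype(np.uint8),None,fx=5,fy=5,interpolation=cv2.INTER_CUBIC))
```

```text
t 27.5 rel tip tool xyz [ 0.1 -0.3 -1.5] Ftool [ 0.1  2.2 -3.8] M [-0.76  0.1  -0.06] w 23.4 ang [0.    0.001 0.001]
```

View pics/z18.png

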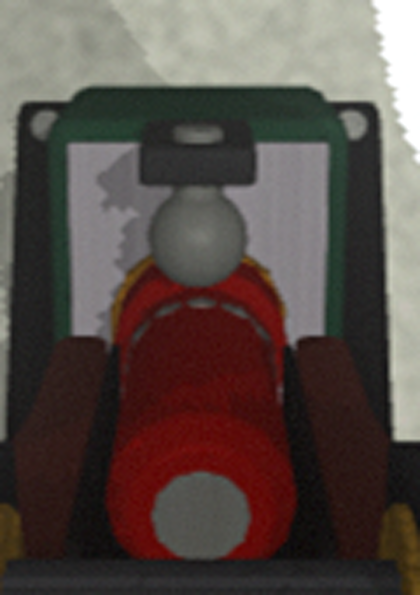

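View pics/zs18.png

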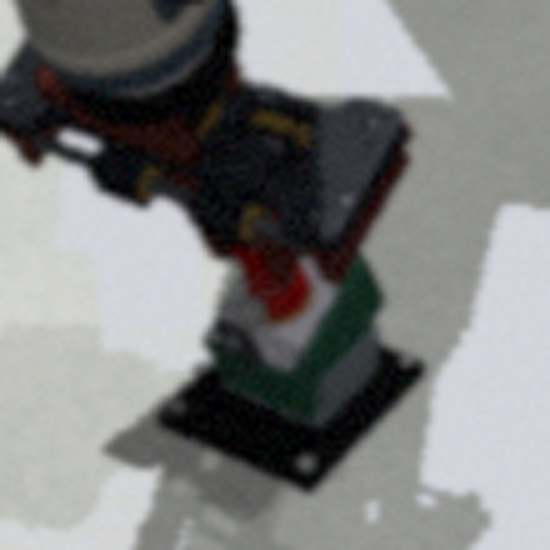

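Call:
move_arm --motion '[[[0, 0.003, 0.007], [0, 0, 0]], [[0, 0.004, 0.014], [0, 0, 0]], [[0, 0.004, 0.02], [0, 0, 0]], [[0, 0.004, 0.026], [0, 0, 0]], [[0, 0.004, 0.026], [0, 0, 0]]]'

```text
t: 28.18
ee_pos: [591.5, -3.4, 108.0]
orientation: [-2.449, -1.064, 0.27]
ft_force: [2.4, -6.7, 17.3]
width: 23.6
```

Run:
```python
from h import *
st()
```

```text
t 28.18 rel tip tool xyz [ 0.2 -0.  -0.2] Ftool [ -3.3  -2.7 -18.2] M [ 0.32 -0.64  0.01] w 23.6 ang [-0.001  0.001  0.   ]
```

Run:
```python
from h import *
st();im=save('wrist','w19.png');st()
a=im['pixels'][130:300,260:380,::-1];a=np.clip(a*1.6,0,255).astype(np.uint8);cv2.imwrite('pics/z19.png',cv2.resize(a,None,fx=3.5,fy=3.5,interpolation=cv2.INTER_CUBIC))
```

```text
t 28.18 rel tip tool xyz [ 0.2 -0.  -0.2] Ftool [ -3.3  -2.7 -18.2] M [ 0.32 -0.64  0.01] w 23.6 ang [-0.001  0.001  0.   ]
t 28.23 rel tip tool xyz [ 0.2 -0.1 -0.2] Ftool [ -3.2  -3.7 -18.4] M [ 0.36 -0.67 -0.04] w 23.6 ang [-0.001  0.001  0.   ]
```

View pics/z19.png

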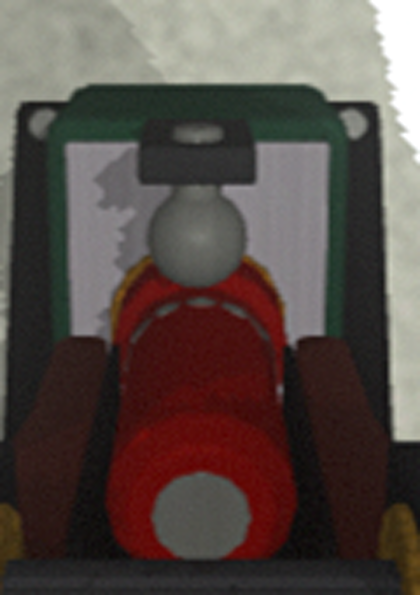

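```bash
cat > ov.py <<'E'
from h import *
import sys
def ov(fn,out,o,tip,travel=0,zc=36,yc=0):
    im=ctrl.get_image('wrist');W=wcam(im,o);a=np.linspace(0,2*np.pi,73)
    z=np.clip(cv2.imread(fn)*1.6,0,255).astype(np.uint8)
    big=cv2.resize(z[130:300,250:390],None,fx=5,fy=5,interpolation=cv2.INTER_CUBIC)[:600]
    px=lambda c: np.round(((c-[250,130]+.5)*5-.5)).astype(int).reshape(-1,1,2)
    def dr(C,r,col): cv2.polylines(big,[px(wproj([C+r*(np.cos(t)*RT[:,0]+np.sin(t)*RT[:,1]) for t in a],im,W))],True,col,1)
    dr(tip-(28+travel)*AX,16,(255,255,0)); dr(tip-42*AX,16,(255,0,255))
    R=Ro.from_rotvec(o['orientation']).as_matrix();p=o['ee_pos']
    dr(p+R@[0,yc,zc],15,(0,255,0));dr(p+R@[0,yc,zc-12],15,(0,255,0));dr(p+R@[0,yc,zc-70],12,(0,255,0))
    f=tip-42*AX
    for s in (-1,1):
        b=f+21*AX+s*22*RT[:,1]   # RT y = downhill?
        c=wproj([b],im,W); cv2.circle(big,tuple(int(v) for v in px(c)[0,0]),3,(0,0,255),-1)
    for s in (-1,1):
      c=wproj([f+s*37*RT[:,1]+y*RT[:,0] for y in (-27,27)],im,W);cv2.polylines(big,[px(c)],False,(0,255,255),1)
    cv2.imwrite(out,big)
if __name__=='__main__':
    ov('pics/w19.png','pics/z19b.png',ctrl.get_obs(),TIP)
E
python3 ov.py
```

View pics/z19b.png

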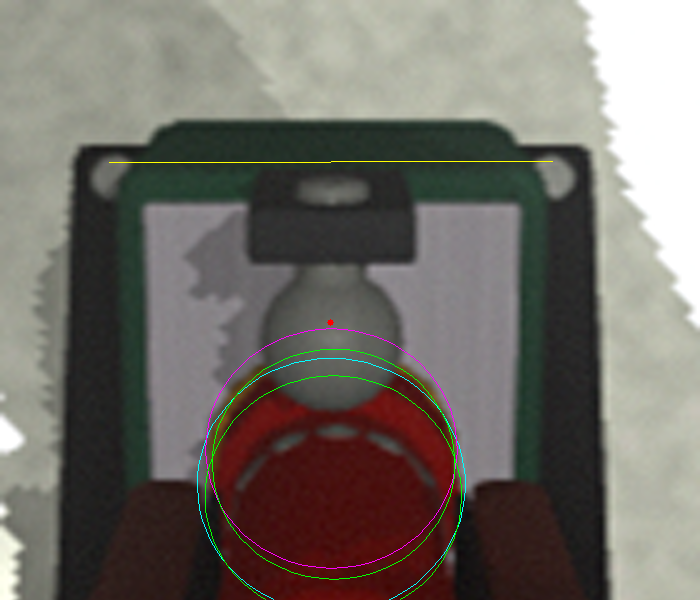

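Call:
move_arm --motion '[[[-0.002, -0.002, 0.005], [0, 0, 0]], [[-0.002, -0.002, 0.01], [0, 0, 0]], [[-0.002, -0.002, 0.015], [0, 0, 0]], [[-0.002, -0.002, 0.02], [0, 0, 0]], [[-0.002, -0.002, 0.02], [0, 0, 0]]]'

```text
t: 28.9
ee_pos: [591.6, -3.4, 107.8]
orientation: [-2.451, -1.065, 0.266]
ft_force: [4.0, -11.5, 32.2]
width: 23.8
```

Run:
```python
from h import *
st()
im=save('wrist','w20.png')
a=im['pixels'][130:300,260:380,::-1];a=np.clip(a*1.6,0,255).astype(np.uint8);cv2.imwrite('pics/z20.png',cv2.resize(a,None,fx=3.5,fy=3.5,interpolation=cv2.INTER_CUBIC))
```

```text
t 28.9 rel tip tool xyz [ 0.3  0.1 -0.1] Ftool [ -5.5  -5.9 -33.5] M [ 0.84 -1.2   0.01] w 23.8 ang [-0.004  0.003 -0.   ]
```

View pics/z20.png

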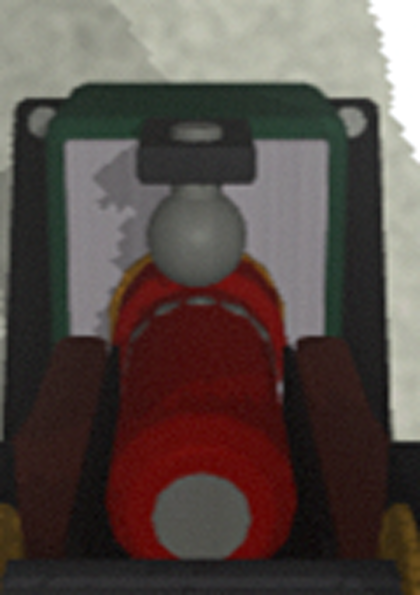

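Hard stop: it no longer moves, at 33 N. The image suggests the collar is already fully in and the upper ball sits in front of (behind) the flange. I'll ease off and check the force profile.

Call:
move_arm --motion '[[[0.002, 0, -0.01], [0, 0, 0]], [[0.002, 0, -0.02], [0, 0, 0]], [[0.002, 0, -0.03], [0, 0, 0]], [[0.002, 0, -0.04], [0, 0, 0]], [[0.002, 0, -0.04], [0, 0, 0]]]'

```text
t: 29.58
ee_pos: [591.7, -3.6, 108.8]
orientation: [-2.449, -1.063, 0.271]
ft_force: [2.8, -3.1, 5.0]
width: 24.1
```

Run:
```python
from h import *
st()
im=save('wrist','w21.png');save('scene','s21.png')
a=im['pixels'][130:300,250:390,::-1];a=np.clip(a*1.6,0,255).astype(np.uint8);cv2.imwrite('pics/z21.png',cv2.resize(a,None,fx=5,fy=5,interpolation=cv2.INTER_CUBIC)[:600])
```

```text
t 29.57 rel tip tool xyz [ 0.2 -0.2 -1. ] Ftool [-0.3  1.3 -6.4] M [-0.49  0.06 -0.03] w 24.1 ang [0.    0.001 0.001]
```

View pics/z21.png

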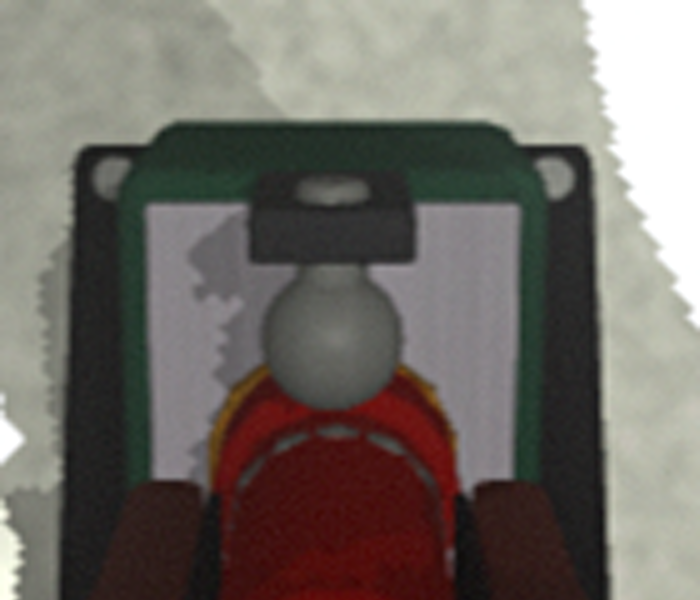

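Call:
move_arm --motion '[[[0, 0, -0.01], [0, 0, 0]], [[0, 0, -0.02], [0, 0, 0]], [[0, 0, -0.03], [0, 0, 0]], [[0, 0, -0.04], [0, 0, 0]], [[0, 0, -0.04], [0, 0, 0]]]'

```text
t: 30.3
ee_pos: [593.9, -5.8, 114.3]
orientation: [-2.449, -1.064, 0.271]
ft_force: [2.3, -3.1, 5.4]
width: 23.4
```

Run:
```python
from h import *
st()
im=save('wrist','w22.png')
a=im['pixels'][130:300,250:390,::-1];a=np.clip(a*1.6,0,255).astype(np.uint8);cv2.imwrite('pics/z22.png',cv2.resize(a,None,fx=5,fy=5,interpolation=cv2.INTER_CUBIC)[:600])
```

```text
t 30.3 rel tip tool xyz [ 0.1 -0.1 -7.4] Ftool [-0.7  0.7 -6.6] M [-0.53  0.07 -0.04] w 23.4 ang [0.    0.001 0.001]
```

View pics/z22.png

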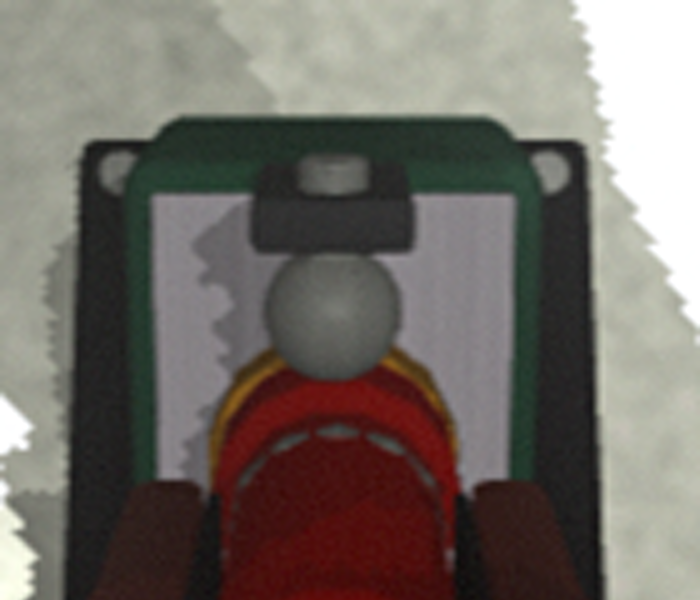

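Clear: at this retracted position the ball rides out on the flange and its plunger sticks out of the bracket. At the deeper position it had snapped in behind. Pressing back in.

Call:
move_arm --motion '[[[0, 0, 0.01], [0, 0, 0]], [[0, 0, 0.02], [0, 0, 0]], [[0, 0, 0.03], [0, 0, 0]], [[0, 0, 0.042], [0, 0, 0]], [[0, 0, 0.042], [0, 0, 0]]]'

```text
t: 30.98
ee_pos: [591.6, -3.7, 108.4]
orientation: [-2.449, -1.063, 0.271]
ft_force: [2.8, -4.2, 6.6]
width: 23.6
```

Call:
move_arm --motion '[[[0, 0, 0], [0, 0, 0]], [[0, 0, 0], [0, 0, 0]], [[0, 0, 0], [0, 0, 0]], [[0, 0, 0], [0, 0, 0]], [[0, 0, 0], [0, 0, 0]]]'

```text
t: 31.6
ee_pos: [591.6, -3.7, 108.5]
orientation: [-2.449, -1.063, 0.271]
ft_force: [3.1, -2.9, 6.1]
width: 23.1
```

Run:
```python
from h import *
st()
im=save('wrist','w23.png')
a=im['pixels'][130:300,250:390,::-1];a=np.clip(a*1.6,0,255).astype(np.uint8);cv2.imwrite('pics/z23.png',cv2.resize(a,None,fx=5,fy=5,interpolation=cv2.INTER_CUBIC)[:600])
save('scene','s23.png')
pr('scene',['yellow_coupler_center','blue_coupler_center','pen','tape_roll','stapler'])
st()
```

```text
t 31.6 rel tip tool xyz [ 0.1 -0.1 -0.8] Ftool [-0.   0.8 -7.4] M [-0.54  0.04 -0.09] w 23.1 ang [0.    0.001 0.001]
scene yellow_coupler_center [417.4 322.2  36. ] 0.5
scene blue_coupler_center [582.2 299.4  35.2] 0.48
scene tape_roll [776.9 185.6   0.8] 0.9
scene tape_roll [581.6 297.5  37.1] 0.7
scene stapler [ 7.581e+02 -1.207e+02  3.000e-01] 0.93
scene stapler [594.7  -1.5 105.2] 0.52
t 31.95 rel tip tool xyz [ 0.1 -0.1 -0.8] Ftool [ 0.4  0.6 -6.8] M [-0.46  0.06 -0.07] w 23.8 ang [0.    0.001 0.001]
```

View pics/z23.png

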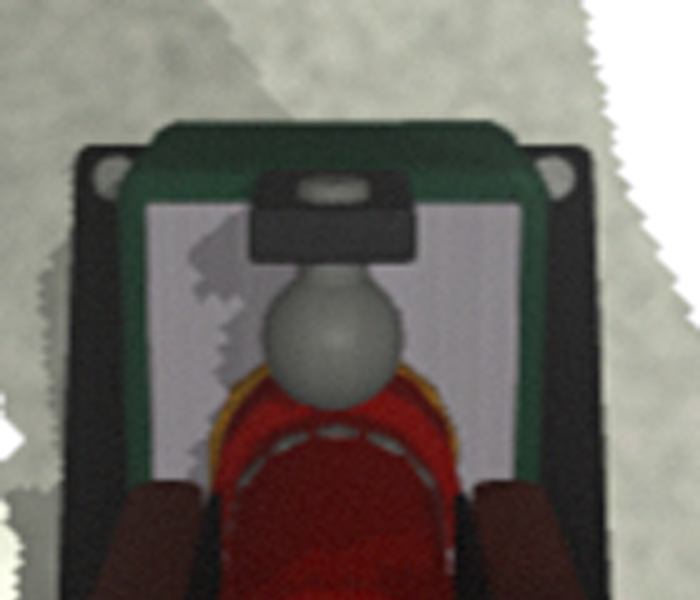

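View pics/s23.png

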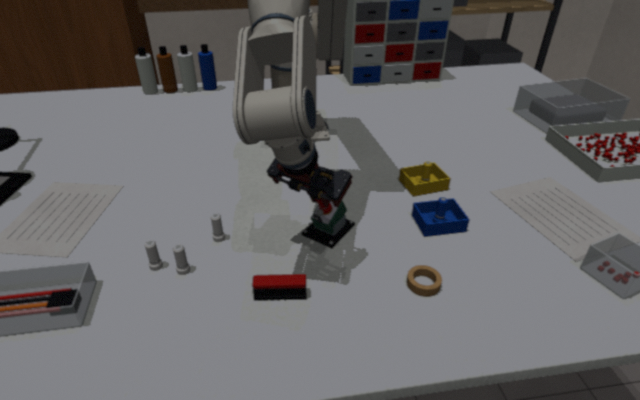

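Run:
```python
from h import *
print(ctrl.close_job()); st()
```

```text
the job is handed in; nothing more can be done
None
the job is handed in; nothing more can be done
```

I handed the job in at about 32 s with the red coupler held on the nipple, pressed through the snap. The blue and yellow couplers are standing in their trays and let go.

**What I did:** I placed blue, then yellow. I then gripped the red one, not the white look-alikes, and pushed it down along the nipple's axis until it met a hard stop. The wrist force peaked at about 34 N there. I eased off, backed out 6 mm to check, and pressed it in again.

**Last checks:**
- **Trays:** in the last scene image both couplers stand in their trays. The detector puts their centres at about 36 mm and 35 mm.
- **Snap:** in the wrist view the upper ball sits behind the flange. When I backed out, it visibly rode outward on the flange. I could not see the lower ball.
- **Press:** steady push of about 7 N, about 0.6 mm short of the stop, so I estimate the collar is in about 9.4 mm. The tool angle is within 0.002 rad of my estimate of the nipple's axis.
- **Bystanders:** the tape roll and stapler are where they started. The arm hid the pen from the detector in the final picture, so it was not checked at the end. Nothing came near it.

**What disagreed:**
- **Nipple tip position:** my estimate from the images and the detectors differed by 2–4 mm. I settled it with the wrist view and the hard stop.
- **Force on the first push:** it read 3–4 N, below the 6 N stated for the collar. On the check it read 6.6–7.4 N.
- **Gripper clearance from the tester:** this is judged from geometry only (about 10 mm above the brackets). I did not measure it.

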